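Raise the ratchet rest two notches, lock it with the T-key, lay the tube across

ROBOT

A 7-joint arm with a two-finger parallel gripper is mounted at the origin on a cart in front of the work surface, level with it; the furniture and walls round the work are solid. World frame = base frame: x ahead of the robot, y to its left, z up, the work surface at z = 0. Lengths are in m, angles in rad, forces in N, time in s.
With the tool pointing down it reaches from about 0.4 to 0.85 m from the base axis. Payload 10.4 kg.
Tool frame: the origin (TCP) lies midway between the tips of the shut fingers; the grasp point (between the pads) lies 19 mm behind it; z points along the fingers, y is the direction in which the jaws open and shut (so a half turn about z gives the same grasp; the last joint's range is limited). The gripper opens to 85 mm and grips with 20 to 120 N. Pads are 22 mm wide; open, the fingers measure 114 mm over their backs; the gripper's body (76 mm by 85 mm) begins 54 mm behind the grasp point. The pads swing forward as they close: fully open they stand 13 mm farther back than shut.
Start: joints at [-1.218, 0.332, -0.065, 1.46, 0.022, 1.35, -0.088], TCP at [0.229, 0.581, 0.231] pointing down, gripper open.
Joint ranges: [-2.6, 2.6], [-0.5, 2.12], [-1.47, 1.34], [0.16, 2.42], [-1.27, 4.41], [0.06, 2.06], [-2.6, 2.6]. Speed limits (rad/s): [2.22, 2.22, 2.79, 2.79, 3.14, 3.14, 3.14].

INTERFACE

Orientations are given as a unit quaternion [x, y, z, w].
In Python, from workcell import manip, viewer gives the robot as it stands.
- The arm moves only by the tool move_arm, never from a script. Its argument "deltas" is a list of rows, each a list of 7 numbers: the shift along the tool's x, y, z in m, then the turn, a rotation vector about the tool's x, y, z in degrees, then the opening, from -1 (shut) to 1 (fully open). In form: [[dx, dy, dz, wx, wy, wz, gripper], ...]. A call has 1 to 10 rows; each row shifts and turns the commanded pose from where the row before left it, along the tool's axes as they then stand; what a row does not reach is not made up. A row lasts 1/8 s, in which the tool goes at most 62.5 mm and 10.7 degrees, less where a joint would pass 70% of its speed; a pose out of reach is approached as far as the arm can. A call with a gripper value outside its range is refused whole. The fingers move at their own pace and stop on an object; "force" is the grip in N (left out, the last holds). Time passes only in rows, so rows that do not move let the fingers close. It gives the time, the measured TCP pose, the force and the opening at its end, in the units of the state.
- manip.get_obs(): the state, without advancing time (a new reading comes with each control period).
- viewer.camera(name): name is "scene" or "top"; returns (picture, depth): 480x640x3 uint8, red, green, blue; 480x640 float32, m along the optical axis (not along the pixel's ray), 0 where there is no reading.
- viewer.calibration(name): a dict with "fx", "fy", "cx", "cy" (pixels), "dist" ([k1, k2, p1, p2, k3] as OpenCV has them; the pictures are not rectified), "R" (3x3) and "t" (3): a world point X has camera coordinates R X + t. Camera axes: x right, y down, z forward; pixel columns grow to the right and rows downward; lengths in m; the calibration is good to about 2 mm. A picture is of the moment at which its call begins. calibration takes no time and is no camera call.
- manip.hand_in(): hands the job in, once; it reports no verdict.
The state is a dict: "clock": time; "joint_pos": joint angles; "joint_velocities": joint speeds; "tau": joint torques, N m; "position": TCP position; "ee_rot": TCP orientation; "ft_force": force on the tool from outside, world axes, zero at the start; "torque": the same for the moment, N m; "grip_width": opening from 0.0 (shut) to 1.0 (fully open).
Only numpy, scipy, OpenCV 4.12 (cv2) and the standard library are available. Lean on these libraries where they do the work, as an engineer would, in place of code of your own. Each camera call takes 0.05 s, during which the arm holds its last target.

TASK

Lift the sliding rest of the support stand by its tab until its pawl has caught the second notch up from the bottom, so that it sits level with the fixed rest beside it, and let go. Then take the T-key out of its wooden holder, drop its T-head lengthwise through the slot of the pawl housing until the collar sits on the plate, and give it a quarter turn so that it locks the pawl. Last, lay the square steel tube across both rests, about evenly, leave it lying there level, and leave the other things on the bench alone.

Things in the scene. Friction and masses are not known exactly. Their poses are not given: they have to be found in the camera images.
- stand: Support stand fixed to the bench, place and yaw vary. Origin on the bench top under the axis of its sliding post, z up. Pawl housing with the slot plate on its -x side (front), fixed rest 150 mm from the post on its -y side, lifting tab on its +y side.
- carriage (a joint): Height of the sliding rest (m): 0 = bottom stop, grows upward, end 0.085. Post teeth are 25 mm apart: the pawl holds it at 0.025 (first notch), 0.050 (second, wanted), 0.075 (third: too high, cannot be undone). A notch catches just past these values. Starts at the bottom. 0.5 kg; let go between notches it drops to the one below.
- pawl (a joint): Spring-loaded sliding pawl (m): 0 = home in a notch; a passing tooth pushes it about 10 mm back towards the stand's front (spring 2 to 3 N).
- lift_tab (a point): Lifting tab, rises with the sliding rest: upright steel plate 12 mm thick along the stand's y, 50 mm wide along x, 55 mm tall; axes as the stand's. The point is mid-plate, 15 mm below its top edge, 40 mm above its lower edge (joined there to the saddle by a 6 mm thick arm), 65 mm from the post axis. About 45 mm free to the saddle. Pinch from above across the 12 mm.
- slot (a point): Centre of the slot on top of the pawl housing's plate, 106 mm above the bench, 110 mm in front of the post axis; axes as the stand's. Slot 44 mm long along y, 16 mm wide along x, plate 8 mm thick, free space beneath to turn the T-head. A turned T-head stands 3 mm behind the pawl's tail and blocks it.
- rests_mid (a point): Midway between the two saddles, where the tube's centre comes to lie (193.5 mm above the bench); axes as the stand's, tube along y. Each saddle is a flared U, 24 mm long along y, about 30 mm wide inside at the floor, 47 mm at the top, sides 18 mm high; the fixed one stands 75 mm to -y with its floor 181 mm up, the sliding one 75 mm to +y, equally high at carriage 0.050.
- key_wing (a point): T-key at the middle of its wing grip: wing 60 mm along x, 14 mm thick along y, 32 mm tall; pinch across the 14 mm from above. Below this point: wing's lower edge 16 mm, collar's underside 44 mm, T-head's top 55 mm, bottom 65 mm. It stands upright in the slot of a wooden holder (66x46x35 mm, fixed, place and yaw vary), hanging by its collar. 0.15 kg.
- key: The same key, steel; origin at the centre of the underside of its T-head, z up the shank, x along T-head and wing (parallel). T-head 40 mm along x, 12 mm along y, 10 mm high; shank and stem 12 mm round; collar 36 mm round, 6 mm thick.
- key_collar (a point): The key at the centre of its collar's underside, which rests on the slot plate (106 mm up) when fully in. Axes as the key's.
- tube_mid (a point): Centre of a loose dark steel square tube, 190 mm long along its x, 25x25 mm, about 0.4 kg, lying on the bench to the right of the stand.
- tube: The same tube; origin at the middle of its underside, x along the tube.
- oil_can: Bystander: oil can, 64 mm round, 167 mm tall with its spout, at the back; origin at its foot.
- packing_block: Bystander: wooden block 45x55x40 mm behind the stand; origin at the centre of its underside.
- pipe_nipple: Bystander: short piece of pipe, 27 mm thick, 80 mm long, lying near the front edge; origin under its middle.

How it is judged:
On the way, in this order (a step that is already met when the one before it is completed fails the run):
1. the sliding rest has been raised, its pawl is home in the second notch and the rest has been let go (value of joint carriage between 0.046 and 0.055 m and value of joint pawl below 0.004 m and contact force between the fingers and carriage below 0.3 N), for 0.2 s.
2. the key's T-head is down through the slot, still lengthwise (value of joint carriage between 0.046 and 0.055 m and value of joint pawl below 0.004 m and horizontal distance between key_collar and slot below 0.007 m and z of key_collar in the frame of stand between 0.101 and 0.1105 m and angle between the x axis of key and the y axis of stand, either way round below 0.7 rad).
3. the key has been given a quarter turn in the slot (value of joint carriage between 0.046 and 0.055 m and value of joint pawl below 0.004 m and horizontal distance between key_collar and slot below 0.007 m and z of key_collar in the frame of stand between 0.101 and 0.1105 m and angle between the x axis of key and the x axis of stand, either way round below 0.35 rad), for 0.1 s.
4. the tube lies across both rests and has been let go (all of step 3 and x of tube_mid in the frame of rests_mid between -0.009 and 0.009 m and y of tube_mid in the frame of rests_mid between -0.022 and 0.022 m and z of tube_mid in the frame of rests_mid between -0.006 and 0.006 m and angle between tube's own x axis and vertical between 1.52 and 1.62 rad and angle between the x axis of tube and the y axis of stand, either way round below 0.1 rad and contact force between the fingers and tube below 0.3 N and linear speed of tube below 0.02 m/s), for 0.2 s.
At the end, for the whole second after the job is handed in: Rest on its pawl in notch two (0.046-0.055 m, pawl within 4 mm of home); key collar seated within 5 mm and 7 mm of centre, T-head crosswise within 20 deg; tube in both saddles, level within 0.05 rad, its middle within 22 mm lengthwise, 9 mm across, 6 mm in height; all let go and at rest (all of step 4 and contact force between the fingers and key below 0.3 N and contact force between the fingers and carriage below 0.3 N); the robot touches nothing.
It fails at once if a bystander (oil can, wooden block, pipe piece) is pushed more than 30 mm (distance of any of oil_can, packing_block, pipe_nipple from where it was at the start of the episode above 0.03 m).
It also fails if it takes over 72 s, if anything falls off the work surface, if the arm or the gripper's body presses on something with over 40 N, if the wrist force passes 120 N, or if a joint passes its speed limit or range.

## Working session

There is one attempt and no reset: what is moved stays moved. The work goes in short steps, Python scripts to look and compute and a tool call to move; the robot and the scene stay as the last step left them, time stands still between calls to the robot, and variables do not carry over. Pictures are saved under pics/ and viewed, and the job is handed in when it is done.

Besides the shell and the picture viewer there is one more tool, called after "Emit:" as name(argument=value, ...) on one line, values as JSON. move_arm: Moves the arm, as the interface text tells. Its arguments: {"type":"object","properties":{"deltas":{"type":"array"},"force":{"type":"number"}},"required":["deltas"]}

```bash
mkdir -p pics; ls
cat > h.py <<'E'
import numpy as np, cv2
from workcell import manip, viewer
def grab(n,tag):
    p,d=viewer.camera(n); cv2.imwrite(f'pics/{tag}.png',p[:,:,::-1]); np.save(f'pics/{tag}.npy',d); return p,d
def cloud(n,d):
    c=viewer.calibration(n); K=np.array([[c['fx'],0,c['cx']],[0,c['fy'],c['cy']],[0,0,1.]])
    v,u=np.mgrid[0:480,0:640]
    q=cv2.undistortPoints(np.stack([u,v],-1).reshape(-1,1,2).astype(np.float64),K,np.array(c['dist'],float)).reshape(480,640,2)
    P=np.dstack([q*d[...,None],d[...,None]])
    W=(P-np.array(c['t']))@np.array(c['R'])
    W[d==0]=np.nan
    return W
E
python3 - <<'E'
from h import *
for n in ('scene','top'):
    p,d=grab(n,n+'0'); c=viewer.calibration(n); print(n,c)
    print((d==0).mean())
print(manip.get_obs())
E
```

```text
pics
scene {'fx': 577.8288344630831, 'fy': 577.8288344630831, 'cx': 325.1435648422039, 'cy': 229.43625456981545, 'dist': array([-0.15623495,  0.        ,  0.        ,  0.        ,  0.        ]), 'R': array([[ 0.64135418, -0.7671893 , -0.00924064],
       [-0.32347437, -0.25945739, -0.90997044],
       [ 0.69572203,  0.58660245, -0.41457016]]), 't': array([-0.49487625,  0.22495173,  0.71962141])}
0.21135091145833335
top {'fx': 501.73894234356277, 'fy': 501.73894234356277, 'cx': 324.2421971099064, 'cy': 241.12009803717743, 'dist': array([-0.13130165,  0.        ,  0.        ,  0.        ,  0.        ]), 'R': array([[ 0.02620058, -0.99961844, -0.0087465 ],
       [-0.98320577, -0.02418763, -0.18089052],
       [ 0.18060995,  0.01333905, -0.98346434]]), 't': array([-0.22585092,  0.5396423 ,  0.96895689])}
0.00396484375
{'clock': 0.1, 'joint_pos': array([-1.21762575,  0.33280879, -0.06470572,  1.46083425,  0.02161849,
        1.34992036, -0.08848611]), 'joint_velocities': array([ 0.00024465, -0.001723  , -0.00112248, -0.00163161, -0.00010486,
       -0.00195048,  0.00070265]), 'tau': array([ 1.35007609e-03, -6.26741195e+01,  4.90357191e-02, -3.92424917e+01,
        1.63321698e-02,  6.94601287e-03, -2.59588541e-05]), 'position': array([0.2292518 , 0.58107919, 0.23060647]), 'ee_rot': array([ 1.86761106e-01,  9.82405152e-01, -6.31934631e-04, -8.25859146e-05]), 'ft_force': array([0.04133674, 0.46842358, 0.06894287]), 'torque': array([-0.04395145,  0.00394174,  0.02727505]), 'grip_width': 1.0016460477083402}
```

View pics/scene0.png

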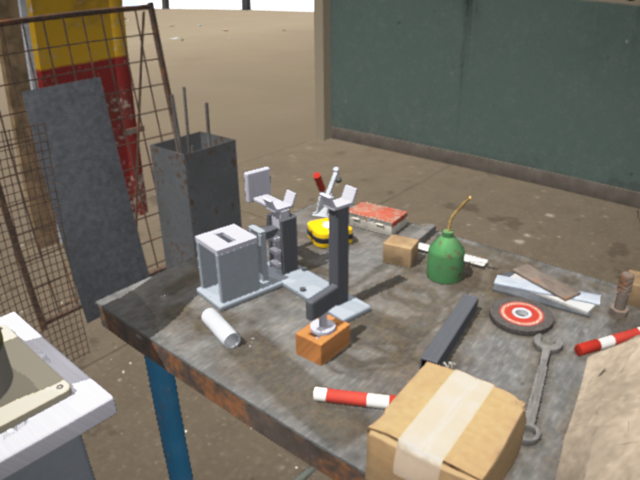

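View pics/top0.png

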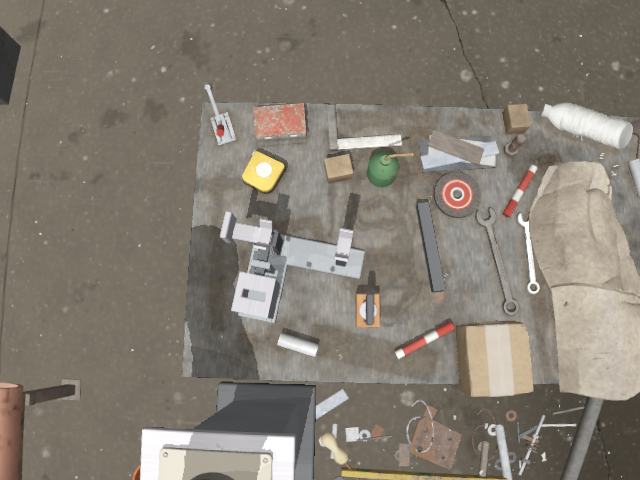

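Run:
```python
from h import *
im=cv2.imread('pics/top0.png')
cv2.imwrite('pics/crop1.png',cv2.resize(im[170:370,200:460],None,fx=3,fy=3,interpolation=cv2.INTER_CUBIC))
T=cloud('top',np.load('pics/top0.npy')); S=cloud('scene',np.load('pics/scene0.npy'))
print(viewer.calibration('top')['R'].T@-viewer.calibration('top')['t'])
def rep(name,m,W):
    P=W[m]; r=cv2.minAreaRect((P[:,:2]*1000).astype(np.float32)); 
    print(name,len(P),'med',np.nanmedian(P,0).round(4),'z',np.nanpercentile(P[:,2],[2,50,98]).round(4),r)
for n,W in(('T',T),('S',S)):
    print(n)
    X,Y,Z=W[...,0],W[...,1],W[...,2]
    for x in np.arange(.2,.9,.1): pass
    print('bench z',np.nanmedian(Z[(abs(Z)<.02)&(X>.4)&(X<.8)]))
    # blobs by height
    ok=(X>.3)&(X<.95)&(abs(Y)<.6)
    for lo,hi in((.015,.035),(.03,.045),(.06,.09),(.085,.095),(.098,.115),(.13,.18),(.18,.26)):
        m=(ok&(Z>lo)&(Z<hi)).astype(np.uint8)
        k,l,st,c=cv2.connectedComponentsWithStats(m)
        for i in range(1,k):
            if st[i,4]>25: rep(f'{lo}-{hi} px{c[i].round()}',l==i,W)
```

```text
[ 0.36149359 -0.22563704  1.04857532]
T
bench z -0.0007148268703196743
0.015-0.035 px[279. 120.] 1556 med [ 0.814  -0.1069  0.0301] z [0.0192 0.0301 0.034 ] ((816.0499877929688, -106.56661987304688), (75.6489486694336, 111.68161010742188), 4.137552738189697)
0.015-0.035 px[332. 126.] 266 med [ 0.8072 -0.2223  0.0169] z [0.0151 0.0169 0.0203] ((808.8195190429688, -221.9624481201172), (103.6377944946289, 17.898258209228516), 5.706244945526123)
0.015-0.035 px[456. 149.] 1383 med [ 0.7619 -0.4883  0.02  ] z [0.0152 0.02   0.0246] ((767.5841674804688, -501.090087890625), (85.23160552978516, 173.9529266357422), 5.736950397491455)
0.015-0.035 px[263. 172.] 1201 med [ 0.6941 -0.0766  0.0308] z [0.0175 0.0308 0.0343] ((695.9769287109375, -73.78018188476562), (79.42560577392578, 76.1402587890625), 64.40625762939453)
0.015-0.035 px[379. 180.] 81 med [ 0.6807 -0.3234  0.0254] z [0.0157 0.0254 0.034 ] ((688.0262451171875, -327.50482177734375), (59.48711395263672, 23.793621063232422), 79.50917053222656)
0.015-0.035 px[341. 178.] 74 med [ 0.6875 -0.2438  0.0248] z [0.0157 0.0248 0.0343] ((687.48864
[... 15916 characters left out ...]
[ 0.543  -0.0412  0.1461] z [0.1302 0.1461 0.178 ] ((541.8864135742188, -69.99481201171875), (87.59483337402344, 58.60848617553711), 79.13014221191406)
0.13-0.18 px[463. 203.] 68 med [ 0.6932 -0.3593  0.1507] z [0.133  0.1507 0.1657] ((694.8231811523438, -359.3512268066406), (29.168703079223633, 8.46423625946045), 65.4765853881836)
0.13-0.18 px[339. 220.] 609 med [ 0.5015 -0.2549  0.1553] z [0.1312 0.1553 0.1792] ((509.7193603515625, -248.8623046875), (23.423179626464844, 41.15958786010742), 74.93550109863281)
0.18-0.26 px[340. 197.] 420 med [ 0.5193 -0.2489  0.1876] z [0.1801 0.1876 0.1992] ((509.7823791503906, -246.1656494140625), (27.905895233154297, 54.96403884887695), 80.85953521728516)
```

Run:
```python
import cv2
im=cv2.imread('pics/scene0.png')
cv2.imwrite('pics/crop2.png',cv2.resize(im[150:370,180:400],None,fx=2.7,fy=2.7,interpolation=cv2.INTER_CUBIC))
```

```text
(no output)
```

View pics/crop1.png

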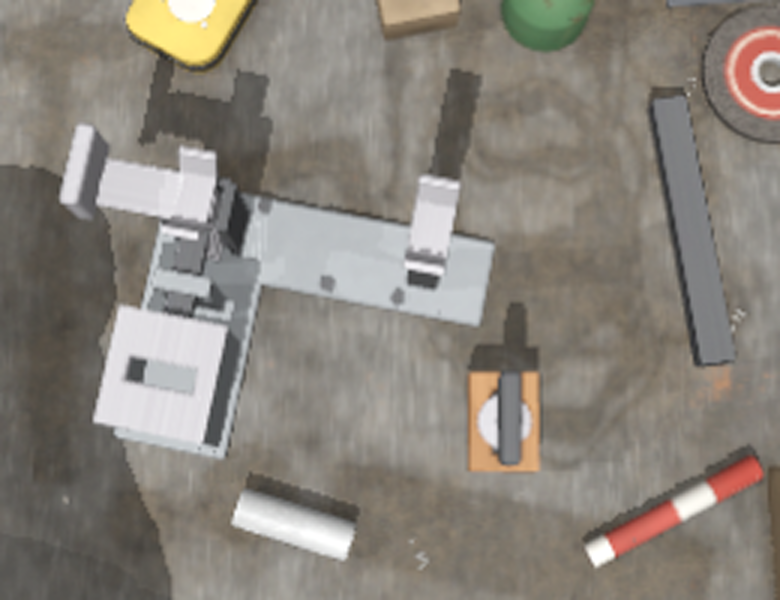

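View pics/crop2.png

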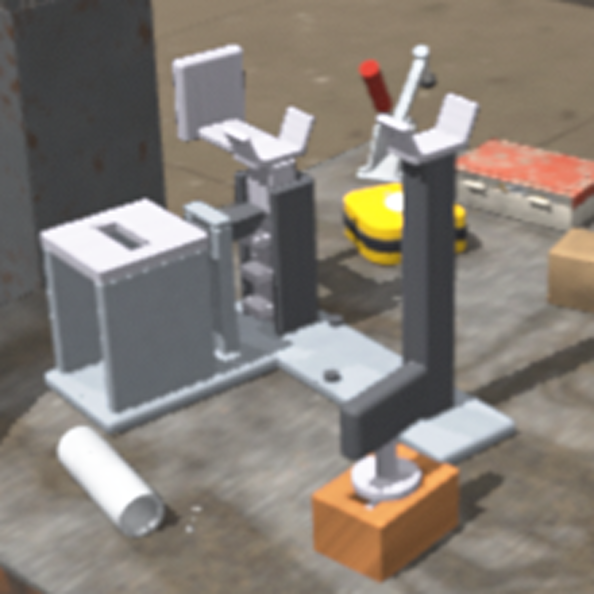

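Run:
```python
from h import *
T=cloud('top',np.load('pics/top0.npy')); S=cloud('scene',np.load('pics/scene0.npy'))
def rect(P): r=cv2.minAreaRect((P[:,:2]*1000).astype(np.float32)); return [np.round(a,1) for a in r]
for n,W in(('T',T),('S',S)):
    X,Y,Z=W[...,0],W[...,1],W[...,2]
    reg=(X>.5)&(X<.62)&(Y>-.06)&(Y<.02)&(Z>.1)
    print(n,'tab zmax',np.nanpercentile(Z[reg],[50,90,97,99,100]).round(4))
    zt=np.nanpercentile(Z[reg],97)
    m=reg&(Z>zt-.004)
    print('tab top',m.sum(),rect(W[m]))
    m=reg&(Z>.14); print('tab all',m.sum(),rect(W[m]), 'px',np.argwhere(m).mean(0))
    m=(Z>.1)&(Z<.11)&(X<.475)&(X>.38)&(Y<-.03)&(Y>-.13)
    print('plate',rect(W[m]))
    # slot: hole inside plate px
    hull=cv2.convexHull(np.argwhere(m)[:,::-1].astype(np.int32)); mk=np.zeros((480,640),np.uint8); cv2.fillConvexPoly(mk,hull,1)
    hole=(mk>0)&~(m)
    k,l,st,c=cv2.connectedComponentsWithStats(hole.astype(np.uint8))
    for i in range(1,k):
        if st[i,4]>20: print('hole',st[i],c[i])
    # sliding saddle
    m=(Z>.125)&(Z<.155)&(X>.5)&(X<.58)&(Y<-.075)&(Y>-.14); print('slide saddle',m.sum(),rect(W[m]),np.nanpercentile(Z[m],[2,50,98]).round(4))
    m=(Z>.175)&(Z<.21)&(X>.45)&(X<.58)&(Y<-.2)&(Y>-.3); print('fixed saddle',m.sum(),rect(W[m]),np.nanpercentile(Z[m],[2,50,98]).round(4))
```

```text
T tab zmax [0.1533 0.1776 0.1787 0.1799 0.1808]
tab top 148 [array([548.2, -35.3]), array([11.9, 49. ]), np.float64(80.4)]
tab all 308 [array([548.1, -35. ]), array([13.7, 50.4]), np.float64(80.2)] px [226.1525974  226.93181818]
plate [array([430.1, -81.1]), array([71.3, 75.6]), np.float64(80.1)]
hole [242 288  24  13 195] [253.18461538 294.01025641]
slide saddle 505 [array([538.8, -92.7]), array([39.1, 55.8]), np.float64(80.1)] [0.1267 0.1311 0.1496]
fixed saddle 432 [array([ 512.4, -247.8]), array([23.9, 55.5]), np.float64(80.2)] [0.178  0.1818 0.2   ]
S tab zmax [0.1522 0.1753 0.1779 0.1785 0.1789]
tab top 104 [array([545.4, -33.7]), array([15.2, 49.8]), np.float64(80.2)]
tab all 586 [array([546. , -35.1]), array([17. , 52.8]), np.float64(76.7)] px [179.8447099  257.01706485]
plate [array([427.1, -79.7]), array([75.1, 78. ]), np.float64(80.5)]
hole [217 235  17   9  67] [225.31343284 238.34328358]
slide saddle 399 [array([535.7, -95.7]), array([40.2, 57.2]), np.float64(88.5)] [0.126  0.133  0.1493]
fixed saddle 511 [array([ 509.8, -246.2]), array([27.9, 55. ]), np.float64(80.9)] [0.1759 0.1847 0.1992]
```

Run:
```python
from h import *
T=cloud('top',np.load('pics/top0.npy')); S=cloud('scene',np.load('pics/scene0.npy'))
for n,W in(('T',T),('S',S)):
    for y in np.arange(-.1,.7,.1):
        r=[]
        for x in np.arange(.0,1.0,.1):
            m=(W[...,0]>x)&(W[...,0]<x+.1)&(W[...,1]>y)&(W[...,1]<y+.1)
            r.append('%6.2f'%np.nanmax(W[...,2][m]) if m.sum()>3 else '   .  ')
        print(n,'%.1f'%y,*r)
```

```text
T -0.1   0.07   0.02   0.00   0.11   0.11   0.18   0.04   0.10   0.04    .  
T 0.0   0.07   0.02   0.00   0.00   0.00   0.00   0.00   0.11   0.08    .  
T 0.1   0.02   0.01    .      .      .      .      .      .      .      .  
T 0.2  -0.89  -0.89    .      .      .      .      .      .      .      .  
T 0.3  -0.89  -0.88  -0.89  -0.89  -0.89  -0.89  -0.88  -0.89  -0.88  -0.89
T 0.4  -0.89  -0.89  -0.89  -0.88  -0.89  -0.88  -0.88  -0.88  -0.89  -0.89
T 0.5  -0.89  -0.89  -0.89  -0.89  -0.89  -0.89  -0.88  -0.89  -0.89  -0.89
T 0.6  -0.89  -0.89  -0.89  -0.88  -0.89  -0.89  -0.89  -0.89  -0.88  -0.88
S -0.1   0.08   0.01   0.00   0.11   0.11   0.18   0.03   0.10   0.03    .  
S 0.0   0.01   0.01   0.00   0.00   0.00    .     0.00   0.11   0.08    .  
S 0.1    .     0.01    .      .      .      .      .    -0.89  -0.89    .  
S 0.2    .      .      .      .      .      .    -0.89  -0.89  -0.89    .  
S 0.3    .      .      .      .      .    -0.89  -0.89  -0.89  -0.89    .  
S 0.4    .      .      .      .    -0.89  -0.89  -0.89  -0.89  -0.89    .  
S 0.5    .      .      .    -0.89  -0.89  -0.89  -0.89  -0.89  -0.89    .  
S 0.6    .      .      .    -0.89  -0.89  -0.89  -0.89  -0.89  -0.89    .
```

```bash
cat >> h.py <<'E'
from scipy.spatial.transform import Rotation as Ro
def pose():
    o=manip.get_obs(); return np.array(o['position']),Ro.from_quat(o['ee_rot']),o
def plan(target,yawy):
    """delta in tool axes to target pos with tool down, tool y axis at world angle yawy deg (mod 180)"""
    p,R,o=pose()
    best=None
    for k in (0,180):
        a=np.radians(yawy+k); y=np.array([np.cos(a),np.sin(a),0]); z=np.array([0,0,-1.]); x=np.cross(y,z)
        Rt=Ro.from_matrix(np.c_[x,y,z]); rv=(R.inv()*Rt).as_rotvec(degrees=True)
        if best is None or np.linalg.norm(rv)<np.linalg.norm(best[1]): best=(k,rv)
    y=R.as_matrix()[:,1]
    print('clock',o['clock'],'p',p.round(4),'yaw_y',np.degrees(np.arctan2(y[1],y[0])).round(2),'d_tool',R.inv().apply(np.array(target)-p).round(4),'rot',best[1].round(2),'k',best[0],'F',np.round(o['ft_force'],1),'w',round(o['grip_width'],3),'j',np.round(o['joint_pos'],2))
E
python3 -c "
from h import *
plan([.547,-.0345,.25],80.2)"
```

```text
clock 0.1 p [0.2293 0.5811 0.2306] yaw_y 68.47 d_tool [-0.5215 -0.4561 -0.0188] rot [ -0.07  -0.   -11.73] k 0 F [0.  0.5 0.1] w 1.002 j [-1.22  0.33 -0.06  1.46  0.02  1.35 -0.09]
```

Emit:
move_arm(deltas=[[-0.04,-0.035,-0.0015,0,0,0,0.1],[-0.04,-0.035,-0.0015,0,0,0,0.1],[-0.04,-0.035,-0.0015,0,0,0,0.1],[-0.04,-0.035,-0.0015,0,0,0,0.1],[-0.04,-0.035,-0.0015,0,0,0,0.1],[-0.04,-0.035,-0.0015,0,0,0,0.1],[-0.04,-0.035,-0.0015,0,0,0,0.1],[-0.04,-0.035,-0.0015,0,0,0,0.1],[-0.04,-0.035,-0.0015,0,0,0,0.1],[-0.04,-0.035,-0.0015,0,0,0,0.1]], force=60)

```text
clock: 1.35
position: [0.4734, 0.1074, 0.2462]
ee_rot: [0.187, 0.982, 0.0, -0.0]
ft_force: [0.3, 0.8, 0.3]
grip_width: 0.55
```

Emit:
move_arm(deltas=[[-0.04,-0.035,-0.0015,0,0,0,0.1],[-0.04,-0.035,-0.0015,0,0,0,0.1],[-0.04,-0.035,-0.0015,0,0,0,0.1],[0,0,0,0,0,-5.9,0.1],[0,0,0,0,0,-5.9,0.1],[0,0,0,0,0,0,0.1],[0,0,0,0,0,0,0.1]])

```text
clock: 2.22
position: [0.546, -0.0326, 0.2507]
ee_rot: [0.086, 0.996, 0.0, -0.0]
ft_force: [-0.6, 0.3, -0.0]
grip_width: 0.551
```

Run:
```python
from h import *
plan([.547,-.0345,.144],80.2)
for n in ('scene','top'):
    p,d=grab(n,n+'1')
a=cv2.imread('pics/scene1.png')[100:340,150:450]; b=cv2.imread('pics/top1.png')[140:380,150:450]
cv2.imwrite('pics/c1.png',cv2.resize(np.hstack([a,b]),None,fx=1.3,fy=1.3))
T=cloud('top',np.load('pics/top1.npy'))
```

```text
clock 2.225 p [ 0.546  -0.0326  0.2507] yaw_y 80.15 d_tool [-0.0014 -0.0017  0.1067] rot [ 0.   -0.01 -0.05] k 0 F [-0.6  0.3 -0. ] w 0.551 j [-0.47  0.15  0.5   1.67 -0.07  1.35  1.44]
```

View pics/c1.png

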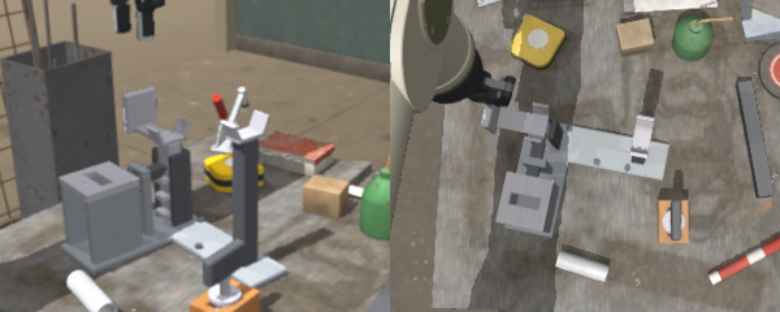

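Emit:
move_arm(deltas=[[-0.0014,-0.0017,0.025,0,0,0,0.1],[0,0,0.035,0,0,0,0.1],[0,0,0.03,0,0,0,0.1],[0,0,0.0165,0,0,0,0.1],[0,0,0,0,0,0,0.1],[0,0,0,0,0,0,-1],[0,0,0,0,0,0,-1],[0,0,0,0,0,0,-1],[0,0,0,0,0,0,-1],[0,0,0,0,0,0,-1]], force=60)

```text
clock: 3.58
position: [0.548, -0.034, 0.1456]
ee_rot: [0.085, 0.996, 0.001, 0.001]
ft_force: [-1.2, 1.5, 6.6]
grip_width: 0.134
```

Run:
```python
from h import *
plan([.547,-.0345,.144],80.2)
```

```text
clock 3.575 p [ 0.548  -0.034   0.1456] yaw_y 80.3 d_tool [ 0.0009 -0.0006  0.0016] rot [0.08 0.11 0.1 ] k 0 F [-1.2  1.5  6.6] w 0.134 j [-0.45  0.24  0.49  1.8  -0.13  1.13  1.49]
```

Emit:
move_arm(deltas=[[0,0,-0.01,0,0,0,-1],[0,0,-0.01,0,0,0,-1],[0,0,-0.01,0,0,0,-1],[0,0,-0.01,0,0,0,-1],[0,0,-0.006,0,0,0,-1],[0,0,0,0,0,0,-1],[0,0,0,0,0,0,-1]])

```text
clock: 4.45
position: [0.5479, -0.0341, 0.1907]
ee_rot: [0.085, 0.996, 0.0, 0.001]
ft_force: [4.3, 2.3, -3.3]
grip_width: 0.13
```

Run:
```python
from h import *
plan([.548,-.034,.1996],80.2)
```

```text
clock 4.45 p [ 0.5479 -0.0341  0.1907] yaw_y 80.3 d_tool [-0.0001  0.0001 -0.0089] rot [0.05 0.1  0.1 ] k 0 F [ 4.3  2.3 -3.3] w 0.13 j [-0.46  0.2   0.5   1.75 -0.1   1.22  1.47]
```

Emit:
move_arm(deltas=[[0,0,-0.003,0,0,0,-1],[0,0,-0.003,0,0,0,-1],[0,0,-0.0025,0,0,0,-1],[0,0,0,0,0,0,-1],[0,0,0,0,0,0,-1]])

```text
clock: 5.08
position: [0.5479, -0.0341, 0.1989]
ee_rot: [0.085, 0.996, 0.0, 0.001]
ft_force: [6.6, 2.8, -5.3]
grip_width: 0.132
```

Run:
```python
from h import *
plan([.548,-.034,.1996],80.2)
for n in ('scene','top'):
    p,d=grab(n,n+'2')
a=cv2.imread('pics/scene2.png')[100:300,180:430]
cv2.imwrite('pics/c2.png',cv2.resize(a,None,fx=3,fy=3))
```

```text
clock 5.075 p [ 0.5479 -0.0341  0.1989] yaw_y 80.3 d_tool [-0.0001  0.0001 -0.0007] rot [0.04 0.09 0.1 ] k 0 F [ 6.6  2.8 -5.3] w 0.132 j [-0.46  0.19  0.5   1.74 -0.1   1.24  1.46]
```

View pics/c2.png

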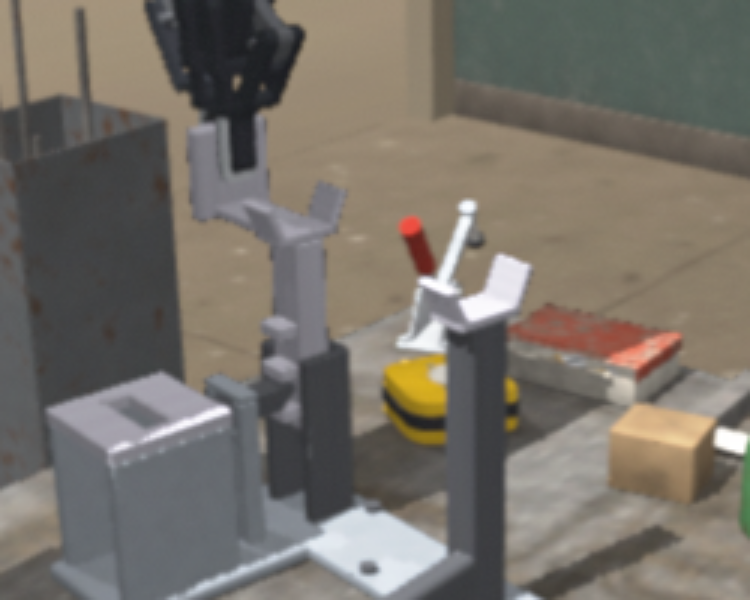

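```bash
cat > m.py <<'E'
from h import *
import sys
t=sys.argv[1]
for n in ('scene','top'):
    W=cloud(n,np.load(f'pics/{n}{t}.npy')); X,Y,Z=W[...,0],W[...,1],W[...,2]
    yh=np.array([.170,.985]); xh=np.array([.985,-.170]); P=np.array([.537,-.099])
    sx=(W[...,:2]-P)@xh; sy=(W[...,:2]-P)@yh
    for nm,y0 in(('slide',0),('fixed',-.15)):
        m=(abs(sx)<.010)&(abs(sy-y0)<.010)&(Z>.12); print(n,nm,m.sum(),np.nanpercentile(Z[m],[10,50,90]).round(4) if m.sum() else '')
E
python3 m.py 0; python3 m.py 2
```

```text
scene slide 61 [0.1291 0.1307 0.1316]
scene fixed 253 [0.1292 0.1573 0.1807]
top slide 111 [0.1281 0.1299 0.1324]
top fixed 127 [0.1789 0.1804 0.1819]
scene slide 225 [0.148  0.2767 0.2926]
scene fixed 245 [0.1264 0.1602 0.1808]
top slide 210 [0.1817 0.1849 0.2945]
top fixed 127 [0.1786 0.1804 0.1819]
```

Emit:
move_arm(deltas=[[0,0,0.0015,0,0,0,-1],[0,0,0.0015,0,0,0,-1],[0,0,0,0,0,0,0.1],[0,0,0,0,0,0,0.1],[0,0,0,0,0,0,0.1],[0,0,0,0,0,0,0.1]])

```text
clock: 5.92
position: [0.5471, -0.0347, 0.1959]
ee_rot: [0.085, 0.996, 0.0, -0.0]
ft_force: [0.1, 0.3, 0.4]
grip_width: 0.548
```

Emit:
move_arm(deltas=[[0,0,-0.03,0,0,0,0.1],[0,0,-0.03,0,0,0,0.1],[0,0,-0.03,0,0,0,0.1],[0,0,-0.01,0,0,0,0.1],[0,0,0,0,0,0,0.1]])

```text
clock: 6.55
position: [0.5473, -0.0346, 0.2957]
ee_rot: [0.085, 0.996, 0.0, 0.0]
ft_force: [0.5, -0.3, -1.0]
grip_width: 0.55
```

```bash
python3 - <<'E'
from h import *
plan([.4095,-.3037,.3],91)
for n in ('scene','top'):
    p,d=grab(n,n+'3')
a=cv2.imread('pics/scene3.png')[100:300,180:430]
cv2.imwrite('pics/c3.png',cv2.resize(a,None,fx=3,fy=3))
E
python3 m.py 3
```

```text
clock 6.55 p [ 0.5473 -0.0346  0.2957] yaw_y 80.27 d_tool [ 0.0903 -0.2885 -0.0044] rot [ 1.000e-02  2.000e-02 -1.073e+01] k 0 F [ 0.5 -0.3 -1. ] w 0.55 j [-0.48  0.13  0.51  1.59 -0.07  1.44  1.44]
scene slide 356 [0.1576 0.3734 0.3969]
scene fixed 249 [0.1269 0.1567 0.1808]
top slide 271 [0.1789 0.395  0.4003]
top fixed 129 [0.1784 0.1804 0.1822]
```

View pics/c3.png

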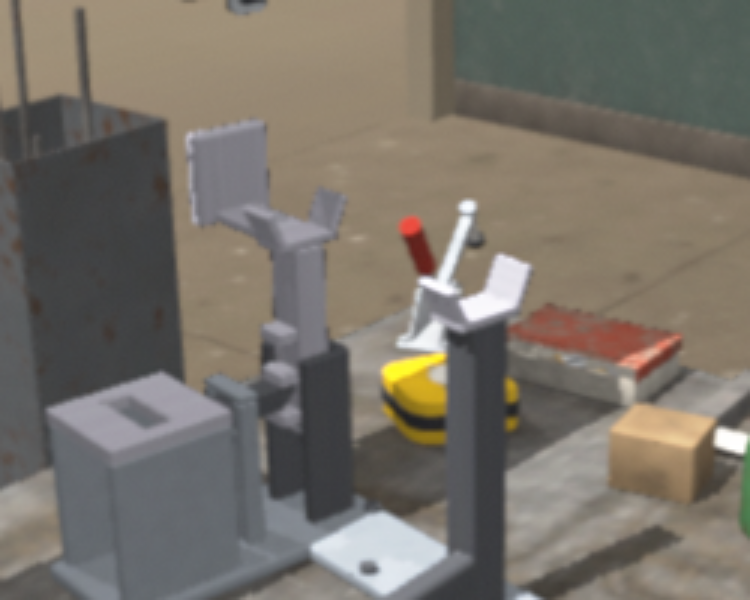

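Emit:
move_arm(deltas=[[0.013,-0.041,0,0,0,0,0.1],[0.013,-0.041,0,0,0,0,0.1],[0.013,-0.041,0,0,0,0,0.1],[0.013,-0.041,0,0,0,0,0.1],[0.013,-0.041,0,0,0,0,0.1],[0.013,-0.041,0,0,0,0,0.1],[0.013,-0.041,0,0,0,0,0.1],[0,0,0,0,0,-5.4,0.1],[0,0,0,0,0,-5.4,0.1],[0,0,0,0,0,0,0.1]])

```text
clock: 7.9
position: [0.4086, -0.3018, 0.2948]
ee_rot: [-0.009, 1.0, 0.0, -0.001]
ft_force: [0.2, 0.1, -0.6]
grip_width: 0.547
```

Run:
```python
from h import *
for n in ('scene','top'):
    p,d=grab(n,n+'4')
plan([.4085,-.302,.061],91)
im=cv2.imread('pics/top0.png')
cv2.imwrite('pics/slot0.png',cv2.resize(im[265:330,225:290],None,fx=8,fy=8,interpolation=cv2.INTER_CUBIC))
a=cv2.imread('pics/scene4.png')[150:390,180:480];b=cv2.imread('pics/top4.png')[150:390,180:480]
cv2.imwrite('pics/c4.png',cv2.resize(np.hstack([a,b]),None,fx=1.3,fy=1.3))
```

```text
clock 8.0 p [ 0.4088 -0.3019  0.2952] yaw_y 90.95 d_tool [ 1.000e-04 -2.000e-04  2.342e-01] rot [ 0.02 -0.05 -0.05] k 0 F [ 0.3 -0.3 -0.6] w 0.552 j [-0.19  0.02  0.76  1.7  -0.02  1.43  2.16]
```

View pics/slot0.png

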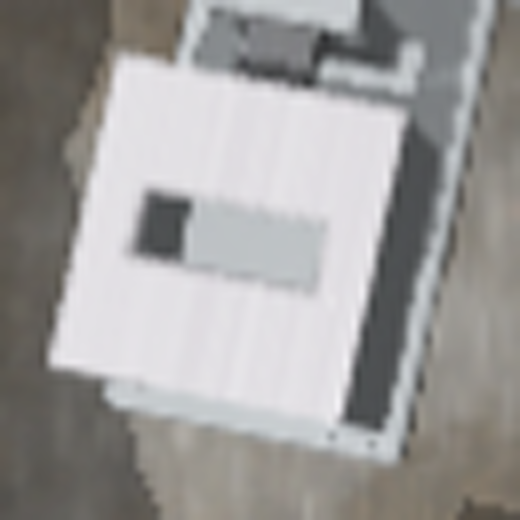

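View pics/c4.png

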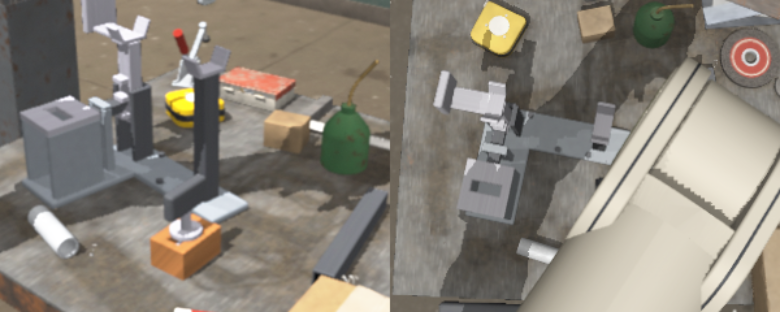

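```bash
cat >> h.py <<'E'
def px2w(n,u,v,z):
    c=viewer.calibration(n); K=np.array([[c['fx'],0,c['cx']],[0,c['fy'],c['cy']],[0,0,1.]])
    q=cv2.undistortPoints(np.array([[[u,v]]],float),K,np.array(c['dist'],float)).reshape(2)
    R=np.array(c['R']);C=-R.T@np.array(c['t']);r=R.T@np.r_[q,1]
    return C+r*(z-C[2])/r[2]
def w2px(n,P):
    c=viewer.calibration(n); K=np.array([[c['fx'],0,c['cx']],[0,c['fy'],c['cy']],[0,0,1.]])
    return cv2.projectPoints(np.array(P,float).reshape(-1,1,3),cv2.Rodrigues(np.array(c['R']))[0],np.array(c['t'],float),K,np.array(c['dist'],float))[0].reshape(-1,2)
E
python3 - <<'E'
from h import *
f=lambda x,y:px2w('top',(x+.5)/8-.5+225,(y+.5)/8-.5+265,.106)[:2]*1000
for q in [(148,190),(328,218),(315,292),(130,257)]: print(f(*q).round(1))
print('slot',np.mean([f(*q) for q in [(148,190),(328,218),(315,292),(130,257)]],0))
print('plate',[f(*q).round(1) for q in [(112,50),(408,110),(342,425),(50,365)]],np.mean([f(*q) for q in [(112,50),(408,110),(342,425),(50,365)]],0))
im=cv2.imread('pics/scene4.png')
cv2.imwrite('pics/slot4s.png',cv2.resize(im[205:275,185:255],None,fx=8,fy=8,interpolation=cv2.INTER_CUBIC))
E
```

```text
[440.2 -61.9]
[ 434.8 -104.9]
[ 417.4 -102.6]
[424.3 -58.5]
slot [429.1825499 -81.9803078]
plate [array([473.2, -51.6]), array([ 460.9, -122.8]), array([ 386.6, -110.3]), array([398.4, -40.8])] [429.75759829 -81.35247973]
```

View pics/slot4s.png

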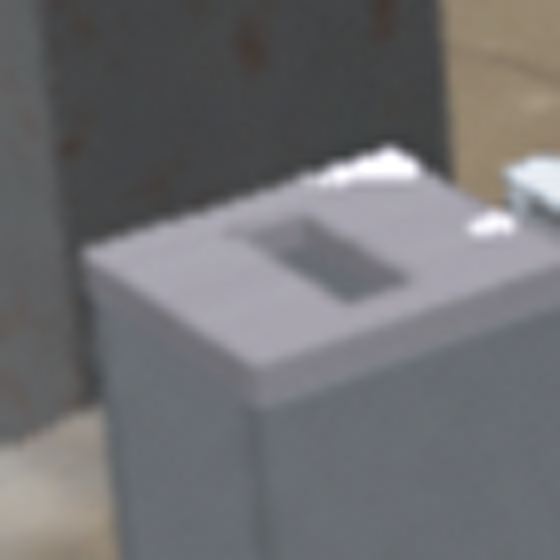

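Emit:
move_arm(deltas=[[0,0,0.04,0,0,0,0.1],[0,0,0.05,0,0,0,0.1],[0,0,0.05,0,0,0,0.1],[0,0,0.05,0,0,0,0.1],[0,0,0.03,0,0,0,0.1],[0,0,0.014,0,0,0,0.1],[0,0,0,0,0,0,0.1]])

```text
clock: 8.88
position: [0.4088, -0.302, 0.0616]
ee_rot: [-0.009, 1.0, 0.0, -0.001]
ft_force: [0.4, -0.6, 0.5]
grip_width: 0.552
```

Run:
```python
from h import *
for n in ('scene',):
    p,d=grab(n,n+'5')
plan([.4085,-.302,.061],91)
a=cv2.imread('pics/scene5.png')[200:380,220:440]
cv2.imwrite('pics/c5.png',cv2.resize(a,None,fx=3.3,fy=3.3))
```

```text
clock 8.925 p [ 0.4093 -0.3024  0.0624] yaw_y 91.04 d_tool [0.0008 0.0004 0.0014] rot [-0.02  0.02  0.04] k 0 F [ 0.7 -1.1  0. ] w 0.55 j [-0.09  0.3   0.73  1.98 -0.25  0.95  2.35]
```

View pics/c5.png

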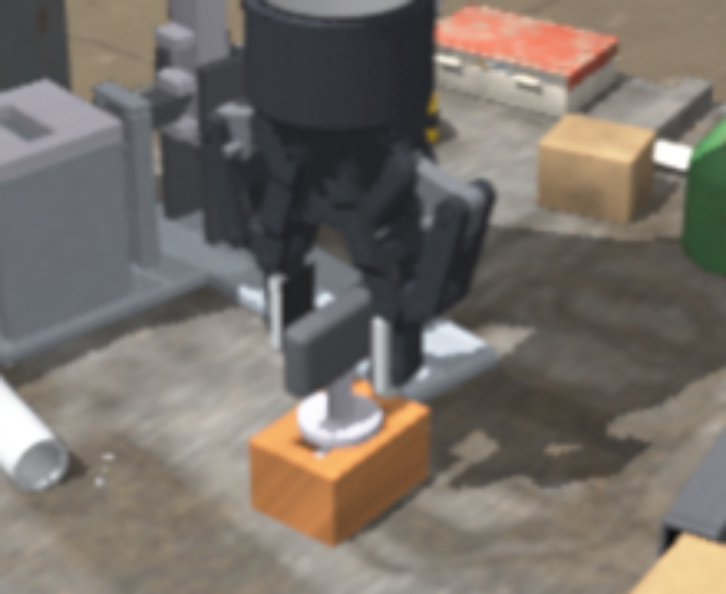

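Emit:
move_arm(deltas=[[0,0,0,0,0,0,-1],[0,0,0,0,0,0,-1],[0,0,0,0,0,0,-1],[0,0,0,0,0,0,-1],[0,0,0,0,0,0,-1],[0,0,0,0,0,0,-1]], force=60)

```text
clock: 9.68
position: [0.4096, -0.3022, 0.0625]
ee_rot: [-0.009, 1.0, 0.0, 0.001]
ft_force: [-1.4, 2.1, 6.7]
grip_width: 0.152
```

Run:
```python
from h import *
plan([.4085,-.302,.061],91)
f=lambda x,y:px2w('scene',(x+.5)/8-.5+185,(y+.5)/8-.5+205,.106)[:2]*1000
Q=[(232,232),(312,212),(410,275),(350,302)]
print([f(*q).round(1) for q in Q],np.mean([f(*q) for q in Q],0))
```

```text
clock 9.675 p [ 0.4096 -0.3022  0.0625] yaw_y 91.07 d_tool [0.0011 0.0002 0.0015] rot [0.   0.07 0.07] k 0 F [-1.4  2.1  6.7] w 0.152 j [-0.1   0.3   0.73  1.98 -0.25  0.95  2.35]
[array([421.9, -56.7]), array([438.7, -62.1]), array([ 431.1, -100.5]), array([ 415.2, -100.5])] [426.73248636 -79.93984589]
```

Emit:
move_arm(deltas=[[0,0,-0.01,0,0,0,-1],[0,0,-0.02,0,0,0,-1],[0,0,-0.03,0,0,0,-1],[0,0,-0.04,0,0,0,-1],[0,0,-0.04,0,0,0,-1],[0,0,0,0,0,0,-1],[0,0,0,0,0,10,-1],[0,0,0,0,0,10,-1],[0,0,0,0,0,0,-1]])

```text
clock: 10.8
position: [0.4085, -0.3018, 0.201]
ee_rot: [0.164, 0.986, 0.0, -0.001]
ft_force: [-0.1, -0.6, -1.6]
grip_width: 0.155
```

Run:
```python
from h import *
plan([.428,-.080,.2],-9.8)
grab('scene','scene6')
a=cv2.imread('pics/scene6.png')[150:330,220:440]
cv2.imwrite('pics/c6.png',cv2.resize(a,None,fx=3.3,fy=3.3))
```

```text
clock 10.8 p [ 0.4085 -0.3018  0.201 ] yaw_y 71.12 d_tool [0.0533 0.2162 0.0011] rot [-5.000e-02 -7.000e-02  8.092e+01] k 0 F [-0.1 -0.6 -1.6] w 0.155 j [-0.21  0.1   0.81  1.84 -0.07  1.23  1.86]
```

View pics/c6.png

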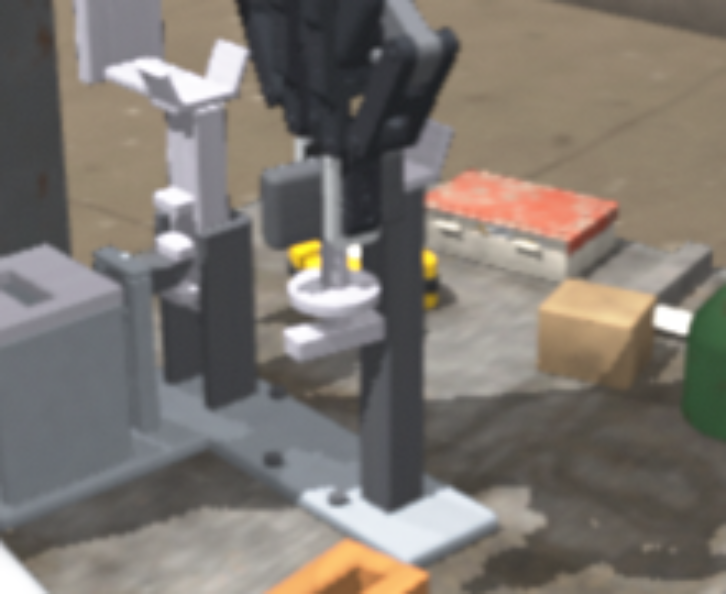

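Emit:
move_arm(deltas=[[0.009,0.036,0,0,0,0,-1],[0.009,0.036,0,0,0,0,-1],[0.009,0.036,0,0,0,0,-1],[0.009,0.036,0,0,0,0,-1],[0.009,0.036,0,0,0,0,-1],[0.008,0.036,0,0,0,0,-1],[0,0,0,0,0,10.1,-1],[0,0,0,0,0,10.1,-1],[0,0,0,0,0,10.1,-1],[0,0,0,0,0,10.1,-1]])

```text
clock: 12.1
position: [0.4287, -0.0807, 0.2014]
ee_rot: [0.496, 0.869, -0.0, -0.0]
ft_force: [0.3, -0.5, -1.5]
grip_width: 0.161
```

Emit:
move_arm(deltas=[[0,0,0,0,0,10.1,-1],[0,0,0,0,0,10.1,-1],[0,0,0,0,0,10.1,-1],[0,0,0,0,0,10.1,-1],[0,0,0.015,0,0,0,-1],[0,0,0.01,0,0,0,-1],[0,0,0,0,0,0,-1]])

```text
clock: 12.98
position: [0.4281, -0.0806, 0.1755]
ee_rot: [0.764, 0.646, -0.001, -0.001]
ft_force: [0.0, 0.1, -0.5]
grip_width: 0.155
```

Run:
```python
from h import *
plan([.428,-.080,.17],-9.8)
grab('scene','scene7');grab('top','top7')
a=cv2.imread('pics/scene7.png')[170:300,170:300]
b=cv2.imread('pics/top7.png')[220:350,200:330]
cv2.imwrite('pics/c7.png',cv2.resize(np.hstack([a,b]),None,fx=3,fy=3,interpolation=cv2.INTER_CUBIC))
```

```text
clock 12.975 p [ 0.4281 -0.0806  0.1755] yaw_y -9.55 d_tool [ 0.0005 -0.0002  0.0055] rot [-0.14  0.04  0.25] k 0 F [ 0.   0.1 -0.5] w 0.155 j [-0.39 -0.07  0.45  2.03  0.03  1.18 -0.11]
```

View pics/c7.png

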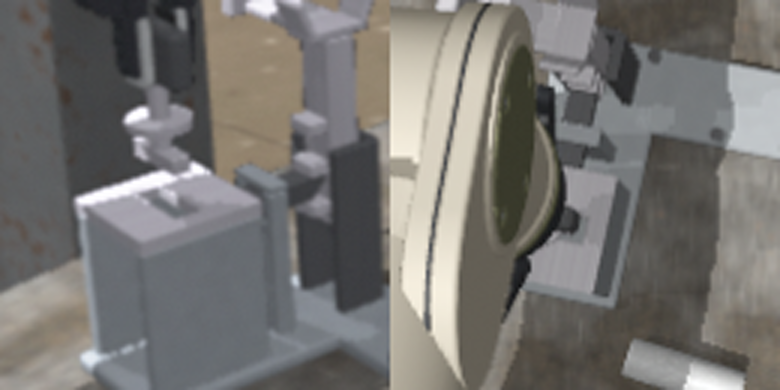

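```bash
cat > ov.py <<'E'
from h import *
import sys
def box(n,c,yawx,L,Wd,z0,z1):
    a=np.radians(yawx); x=np.array([np.cos(a),np.sin(a)]); y=np.array([-x[1],x[0]])
    out=[]
    for z in (z0,z1):
        out.append(w2px(n,[np.r_[np.array(c)+sx*L/2*x+sy*Wd/2*y,z] for sx,sy in((1,1),(-1,1),(-1,-1),(1,-1))]))
    return out
def draw(img,polys,off,f,col):
    for p in polys:
        q=((p-np.array(off)+.5)*f-.5)
        cv2.polylines(img,[np.round(q*8).astype(np.int32)],True,col,1,cv2.LINE_AA,3)
E
python3 - <<'E'
from ov import *
im=cv2.imread('pics/scene7.png'); off=(205,195); f=10
I=cv2.resize(im[195:255,205:265],None,fx=f,fy=f,interpolation=cv2.INTER_CUBIC)
cv2.imwrite('pics/c7b.png',I.copy())
slot=(.4267,-.0799)
draw(I,box('scene',slot,80.2,.044,.016,.106,.106),off,f,(0,255,0))
z=.1755+.019-.065
draw(I,box('scene',(.4281,-.0806),80.4,.040,.012,z,z+.01),off,f,(0,0,255))
cv2.imwrite('pics/c7c.png',I)
E
```

```text
(no output)
```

View pics/c7b.png

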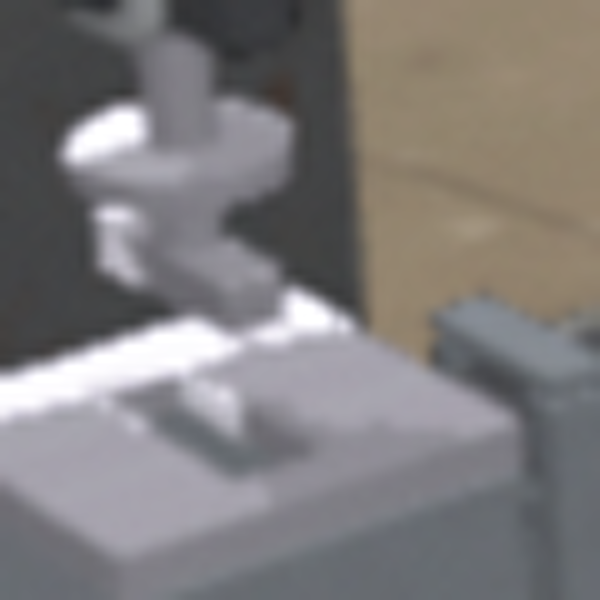

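View pics/c7c.png

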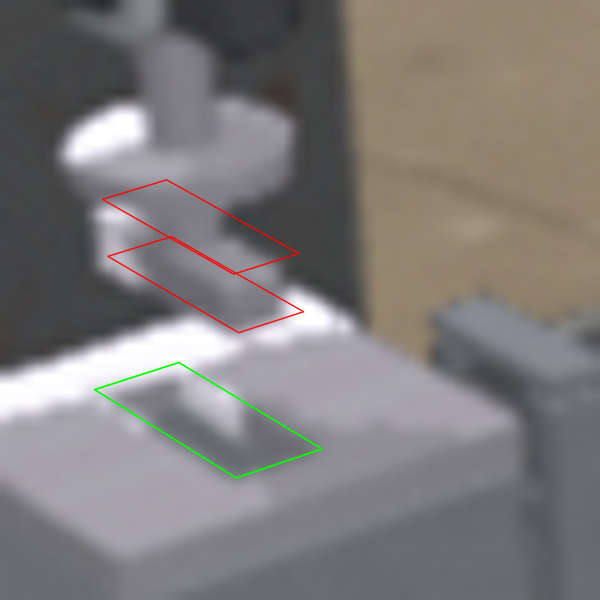

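```bash
cat >> ov.py <<'E'
def disc(n,c,r,z0,z1):
    t=np.linspace(0,2*np.pi,60)
    return [w2px(n,np.c_[c[0]+r*np.cos(t),c[1]+r*np.sin(t),0*t+z]) for z in(z0,z1)]
def key(n,c,zw,yaw):
    return box(n,c,yaw,.040,.012,zw-.065,zw-.055)+disc(n,c,.018,zw-.044,zw-.038)+disc(n,c,.006,zw-.038,zw-.016)
E
python3 - <<'E'
from ov import *
im=cv2.imread('pics/scene7.png'); off=(205,195); f=10
B=cv2.resize(im[195:255,205:265],None,fx=f,fy=f,interpolation=cv2.INTER_CUBIC)
out=[]
for d in ((0,0),(-.002,0.001)):
    I=B.copy(); draw(I,key('scene',(.4281+d[0],-.0806+d[1]),.1945,80.4),off,f,(0,0,255)); out.append(I[:400,:400])
cv2.imwrite('pics/c7d.png',np.hstack(out))
E
```

```text
(no output)
```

View pics/c7d.png

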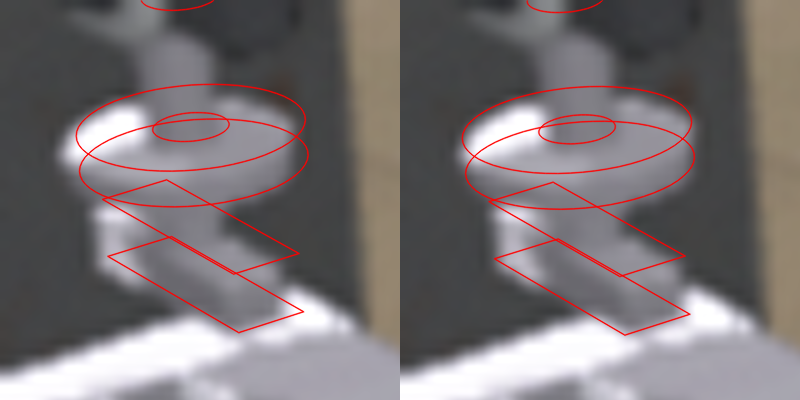

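Run:
```python
from ov import *
from scipy.optimize import least_squares
W=cloud('scene',np.load('pics/scene7.npy'))
sub=W[195:235,205:245].reshape(-1,3); P=sub[(sub[:,2]>.112)&(sub[:,2]<.18)&(np.linalg.norm(sub[:,:2]-[.428,-.08],axis=1)<.035)]
print(len(P),P.min(0),P.max(0))
def sdf(P,c,zw,yaw):
    a=np.radians(yaw);q=P[:,:2]-c[:2];x=q@[np.cos(a),np.sin(a)];y=q@[-np.sin(a),np.cos(a)];z=P[:,2]-zw
    def bx(d): return np.linalg.norm(np.maximum(d,0),axis=1)+np.minimum(d.max(1),0)
    r=np.hypot(x,y)
    h=bx(np.c_[abs(x)-.02,abs(y)-.006,abs(z+.06)-.005])
    c1=bx(np.c_[r-.018,abs(z+.041)-.003]); s=bx(np.c_[r-.006,abs(z+.035)-.02]); w=bx(np.c_[abs(x)-.03,abs(y)-.007,abs(z)-.016])
    return np.min([h,c1,s,w],0)
for zfix in (True,False):
  f=lambda p:sdf(P,p[:2],p[2] if not zfix else .1945,80.4)
  r=least_squares(f,[.428,-.08,.1945],loss='soft_l1',f_scale=.0015)
  print(r.x.round(4),np.median(abs(f(r.x))),(abs(f(r.x))<.002).mean())
```

```text
478 [ 0.40849765 -0.10914407  0.12689773] [ 0.44552403 -0.05669395  0.17997529]
[ 0.4271 -0.0778  0.1945] 0.0011383903210026645 0.7384937238493724
[ 0.4272 -0.0777  0.192 ] 0.000560127425110806 0.9330543933054394
```

```bash
python3 -c "
from h import *
plan([.4277,-.0826,.159],-9.8)"
```

```text
clock 13.075 p [ 0.4289 -0.0806  0.1767] yaw_y -9.63 d_tool [-0.0022 -0.0008  0.0177] rot [-0.02  0.01  0.17] k 0 F [-0.3  0.2 -1. ] w 0.156 j [-0.39 -0.07  0.45  2.02  0.03  1.18 -0.11]
```

Emit:
move_arm(deltas=[[-0.002,-0.0005,0.008,0,0,0.2,-1],[0,0,0.009,0,0,0,-1],[0,0,0,0,0,0,-1],[0,0,0,0,0,0,-1]])

```text
clock: 13.58
position: [0.4282, -0.0825, 0.1598]
ee_rot: [0.766, 0.643, 0.0, -0.0]
ft_force: [-0.1, -0.7, -1.0]
grip_width: 0.156
```

```bash
cat > fitkey.py <<'E'
from ov import *
import sys
from scipy.optimize import least_squares
def sdf(P,c,zw,yaw):
    a=np.radians(yaw);q=P[:,:2]-c[:2];x=q@[np.cos(a),np.sin(a)];y=q@[-np.sin(a),np.cos(a)];z=P[:,2]-zw
    def bx(d): return np.linalg.norm(np.maximum(d,0),axis=1)+np.minimum(d.max(1),0)
    r=np.hypot(x,y)
    h=bx(np.c_[abs(x)-.02,abs(y)-.006,abs(z+.06)-.005])
    c1=bx(np.c_[r-.018,abs(z+.041)-.003]); s=bx(np.c_[r-.006,abs(z+.035)-.02]); w=bx(np.c_[abs(x)-.03,abs(y)-.007,abs(z)-.016])
    return np.min([h,c1,s,w],0)
def fit(tag,zw,yaw=80.2):
    W=cloud('scene',np.load(f'pics/{tag}.npy')).reshape(-1,3)
    P=W[(W[:,2]>.1095)&(W[:,2]<zw-.016)&(np.linalg.norm(W[:,:2]-[.427,-.079],axis=1)<.03)]
    f=lambda p:sdf(P,p[:2],p[2],yaw)
    r=least_squares(f,[.427,-.079,zw],loss='soft_l1',f_scale=.0015)
    print(len(P),'key S',r.x.round(4),'res',np.median(abs(f(r.x))).round(5),(abs(f(r.x))<.002).mean().round(2))
E
python3 - <<'E'
from fitkey import *
plan([.428,-.0827,.159],-9.8)
grab('scene','scene8')
plan([.428,-.0827,.159],-9.8)
fit('scene7',.192); fit('scene8',.1745)
im=cv2.imread('pics/scene8.png')
cv2.imwrite('pics/c8.png',cv2.resize(im[195:255,205:265],None,fx=10,fy=10,interpolation=cv2.INTER_CUBIC))
E
```

```text
clock 13.575 p [ 0.4282 -0.0825  0.1598] yaw_y -9.93 d_tool [-0.0003 -0.0001  0.0008] rot [ 0.   -0.   -0.13] k 0 F [-0.1 -0.7 -1. ] w 0.156 j [-0.38 -0.06  0.46  2.05  0.03  1.14 -0.11]
clock 13.625 p [ 0.4283 -0.0825  0.1599] yaw_y -9.93 d_tool [-0.0003 -0.0002  0.0009] rot [ 0.02 -0.01 -0.13] k 0 F [ 0.7 -0.1 -1.3] w 0.159 j [-0.38 -0.06  0.46  2.05  0.03  1.14 -0.11]
437 key S [ 0.4275 -0.0778  0.192 ] res 0.00051 0.98
426 key S [ 0.4277 -0.0797  0.1763] res 0.00051 0.94
```

View pics/c8.png

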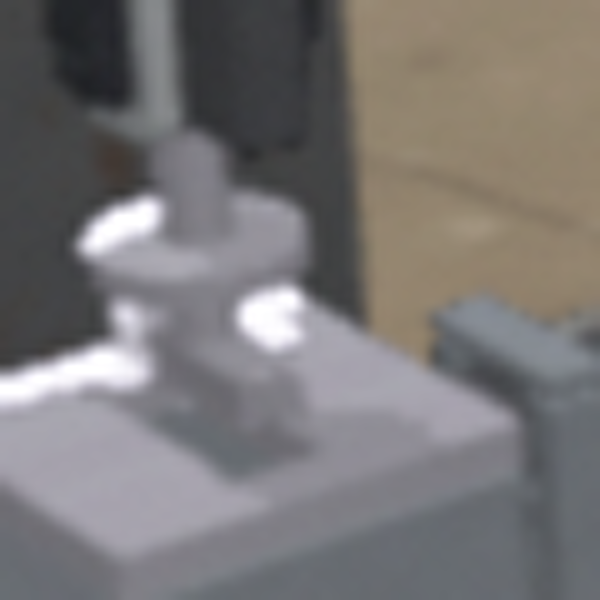

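Emit:
move_arm(deltas=[[0,-0.0006,0.002,0,0,0,-1],[0,0,0.003,0,0,0,-1],[0,0,0.003,0,0,0,-1],[0,0,0.003,0,0,0,-1],[0,0,0,0,0,0,-1]])

```text
clock: 14.25
position: [0.4273, -0.0824, 0.1485]
ee_rot: [0.766, 0.643, -0.0, -0.0]
ft_force: [-0.1, -0.1, -1.7]
grip_width: 0.154
```

Run:
```python
from fitkey import *
plan([.428,-.0827,.159],-9.8)
grab('scene','scene9')
im=cv2.imread('pics/scene9.png')
cv2.imwrite('pics/c9.png',cv2.resize(im[195:255,205:265],None,fx=10,fy=10,interpolation=cv2.INTER_CUBIC))
```

```text
clock 14.25 p [ 0.4273 -0.0824  0.1485] yaw_y -9.93 d_tool [-0.0002  0.0007 -0.0105] rot [-0.03  0.01 -0.13] k 0 F [-0.1 -0.1 -1.7] w 0.154 j [-0.38 -0.04  0.46  2.06  0.02  1.12 -0.1 ]
```

View pics/c9.png

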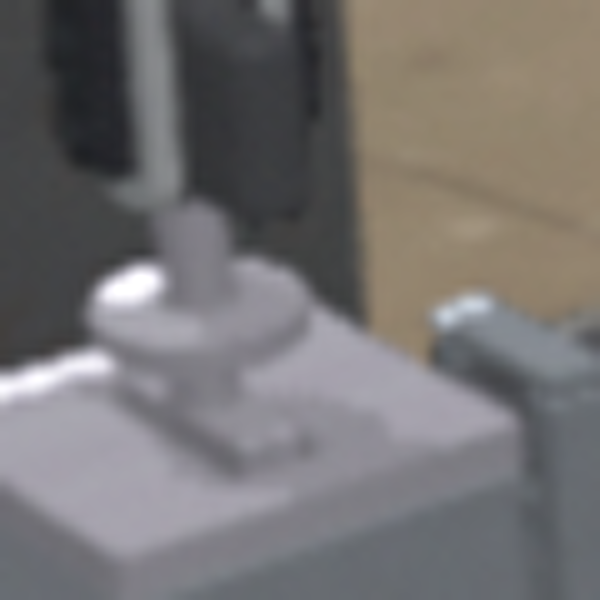

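Emit:
move_arm(deltas=[[0,0,0.004,0,0,0,-1],[0,0,0.004,0,0,0,-1],[0,0,0.003,0,0,0,-1],[0,0,0.002,0,0,0,-1],[0,0,0.001,0,0,0,-1],[0,0,0,0,0,0,-1]])

```text
clock: 15.05
position: [0.4275, -0.0824, 0.1348]
ee_rot: [0.766, 0.643, 0.0, -0.0]
ft_force: [-0.3, 0.4, -0.5]
grip_width: 0.153
```

Emit:
move_arm(deltas=[[0,0,0.001,0,0,0,-1],[0,0,0.001,0,0,0,-1],[0,0,0,0,0,0,-1]])

```text
clock: 15.42
position: [0.4277, -0.0824, 0.1334]
ee_rot: [0.766, 0.643, 0.0, -0.0]
ft_force: [-3.2, 0.6, 7.9]
grip_width: 0.153
```

Run:
```python
from fitkey import *
plan([.428,-.0827,.159],80.2)
grab('scene','scene10')
im=cv2.imread('pics/scene10.png')
cv2.imwrite('pics/c10.png',cv2.resize(im[185:255,195:265],None,fx=8,fy=8,interpolation=cv2.INTER_CUBIC))
fit('scene10',.150)
```

```text
clock 15.425 p [ 0.4277 -0.0824  0.1334] yaw_y -9.94 d_tool [-0.0003  0.0004 -0.0256] rot [-1.000e-02 -3.000e-02  8.986e+01] k 180 F [-3.2  0.6  7.9] w 0.153 j [-0.38 -0.02  0.46  2.08  0.01  1.08 -0.09]
227 key S [ 0.4267 -0.0799  0.1496] res 0.00051 0.94
```

View pics/c10.png

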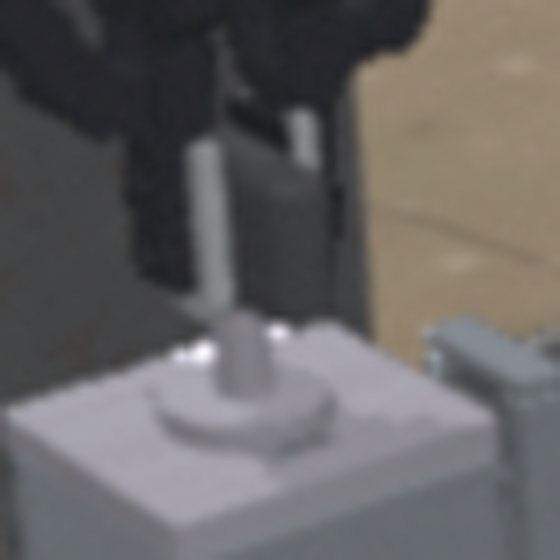

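Emit:
move_arm(deltas=[[0,0,-0.0015,0,0,0,-1],[0,0,0,0,0,0,-1],[0,-0.0004,0,0,0,10,-1],[0,-0.0004,0,0,0,10,-1],[0,-0.0004,0,0,0,10,-1],[0,0,0,0,0,0,-1]])

```text
clock: 16.23
position: [0.4263, -0.0819, 0.1342]
ee_rot: [0.906, 0.424, -0.0, -0.0]
ft_force: [0.4, -0.6, -2.3]
grip_width: 0.149
```

Run:
```python
from fitkey import *
plan([.428,-.0827,.159],80.2)
grab('scene','scene11')
im=cv2.imread('pics/scene11.png')
cv2.imwrite('pics/c11.png',cv2.resize(im[185:255,195:265],None,fx=8,fy=8,interpolation=cv2.INTER_CUBIC))
fit('scene11',.150,50)
```

```text
clock 16.225 p [ 0.4263 -0.0819  0.1342] yaw_y -39.87 d_tool [ 0.0005  0.0018 -0.0248] rot [-1.000e-02  1.000e-02  5.993e+01] k 180 F [ 0.4 -0.6 -2.3] w 0.149 j [-0.37 -0.03  0.46  2.08  0.01  1.08 -0.62]
216 key S [ 0.4268 -0.0799  0.1504] res 0.00039 0.97
```

View pics/c11.png

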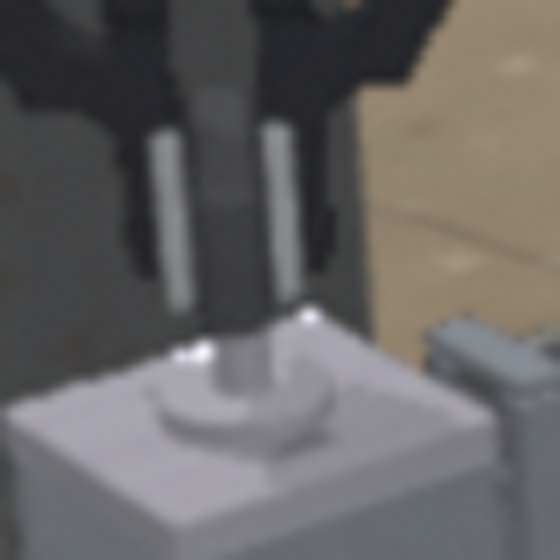

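Key turned 30°, centre unmoved, side force near zero. Finishing the turn.

Emit:
move_arm(deltas=[[0,-0.0004,0,0,0,10,-1],[0,-0.0004,0,0,0,10,-1],[0,-0.0004,0,0,0,10,-1],[0,-0.0004,0,0,0,10,-1],[0,-0.0004,0,0,0,10,-1],[0,-0.0004,0,0,0,10,-1],[0,0,0,0,0,0,-1],[0,0,0.001,0,0,0,-1],[0,0,0,0,0,0,-1]])

```text
clock: 17.4
position: [0.4255, -0.0799, 0.1335]
ee_rot: [0.996, -0.085, 0.0, -0.0]
ft_force: [-0.2, -0.1, 2.7]
grip_width: 0.156
```

Run:
```python
from fitkey import *
plan([.428,-.0827,.159],80.2)
grab('scene','scene12')
im=cv2.imread('pics/scene12.png')
cv2.imwrite('pics/c12.png',cv2.resize(im[185:255,195:265],None,fx=8,fy=8,interpolation=cv2.INTER_CUBIC))
fit('scene12',.150,-10)
```

```text
clock 17.4 p [ 0.4255 -0.0799  0.1335] yaw_y -99.72 d_tool [ 0.0029  0.0024 -0.0255] rot [-0.01 -0.01  0.08] k 180 F [-0.2 -0.1  2.7] w 0.156 j [-0.36 -0.03  0.43  2.08  0.01  1.08 -1.67]
222 key S [ 0.4261 -0.0798  0.1496] res 0.00054 0.95
```

View pics/c12.png

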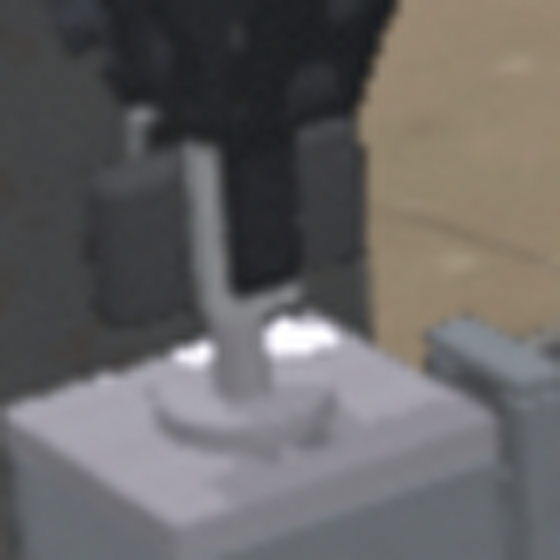

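Emit:
move_arm(deltas=[[0,0,0,0,0,0,-0.3],[0,0,0,0,0,0,0],[0,0,0,0,0,0,0],[0,0,0,0,0,0,0],[0,0,-0.02,0,0,0,0],[0,0,-0.04,0,0,0,0],[0,0,-0.05,0,0,0,0],[0,0,-0.05,0,0,0,0],[0,0,0,0,0,0,0]])

```text
clock: 18.58
position: [0.427, -0.08, 0.2967]
ee_rot: [0.996, -0.087, 0.003, -0.001]
ft_force: [0.7, 0.2, -0.7]
grip_width: 0.501
```

Run:
```python
from fitkey import *
grab('scene','scene13')
im=cv2.imread('pics/scene13.png')
cv2.imwrite('pics/c13.png',cv2.resize(im[100:300,160:400],None,fx=3,fy=3,interpolation=cv2.INTER_CUBIC))
fit('scene13',.150,-10)
W=cloud('scene',np.load('pics/scene13.npy')).reshape(-1,3)
P=W[(W[:,2]>.135)&(W[:,2]<.175)&(np.linalg.norm(W[:,:2]-[.427,-.079],axis=1)<.045)]
print([np.round(a,1) for a in cv2.minAreaRect((P[:,:2]*1000).astype(np.float32))])
plan([.543,-.432,.25],-80)
```

```text
239 key S [ 0.4263 -0.0797  0.1497] res 0.0006 0.93
[array([424.8, -81.7]), array([16.9, 60.9]), np.float64(79.4)]
clock 18.625 p [ 0.4261 -0.0799  0.2944] yaw_y -99.92 d_tool [0.1757 0.3267 0.0446] rot [ -0.02  -0.17 -19.92] k 0 F [-0.1  1.2 -1.4] w 0.497 j [-0.37 -0.16  0.4   1.85  0.06  1.44 -1.72]
```

View pics/c13.png

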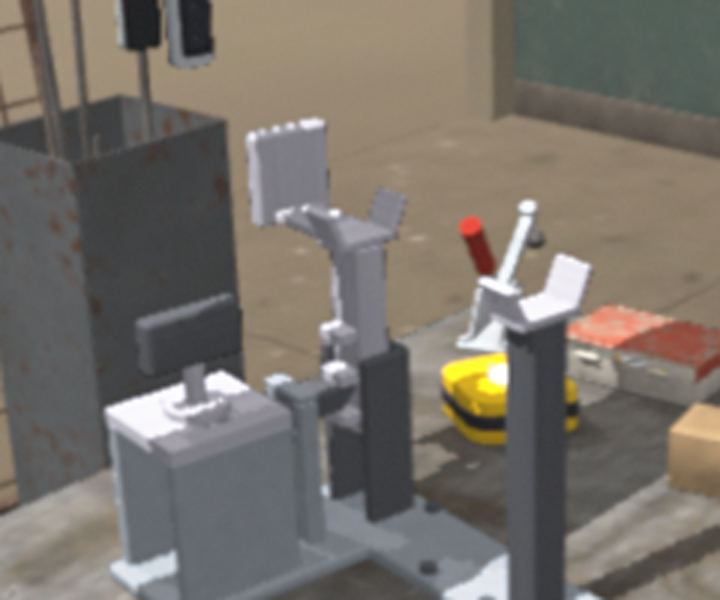

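Emit:
move_arm(deltas=[[0.02,0.0363,0,0,0,0,0.2],[0.0195,0.0363,0,0,0,0,0.2],[0.0195,0.0363,0,0,0,0,0.2],[0.0195,0.0363,0,0,0,0,0.2],[0.0195,0.0363,0,0,0,0,0.2],[0.0195,0.0363,0,0,0,0,0.2],[0.0195,0.0363,0,0,0,0,0.2],[0.0195,0.0363,0,0,0,0,0.2],[0.0192,0.0363,0,0,0,0,0.2],[0,0,0.03,0,0,0,0.2]])

```text
clock: 19.88
position: [0.5412, -0.436, 0.2619]
ee_rot: [0.996, -0.089, -0.001, 0.001]
ft_force: [-0.1, 0.9, -0.1]
grip_width: 0.599
```

Emit:
move_arm(deltas=[[0,0,0.04,0,0,-10,0.2],[0,0,0.04,0,0,-10,0.2],[0,0,0.03,0,0,0,0.2],[0,0,0,0,0,0,0.2]])

```text
clock: 20.38
position: [0.5404, -0.4307, 0.1494]
ee_rot: [0.996, 0.087, -0.003, -0.002]
ft_force: [0.4, -0.2, -0.3]
grip_width: 0.6
```

Run:
```python
from h import *
plan([.5437,-.432,.005],-79.9)
grab('scene','scene14');grab('top','top14')
a=cv2.imread('pics/scene14.png')[170:410,330:640]
b=cv2.imread('pics/top14.png')[140:380,330:640]
cv2.imwrite('pics/c14.png',cv2.resize(np.hstack([a,b]),None,fx=1.25,fy=1.25))
```

```text
clock 20.375 p [ 0.5404 -0.4307  0.1494] yaw_y -79.98 d_tool [0.0037 0.0025 0.1443] rot [-0.26  0.27 -0.07] k 0 F [ 0.4 -0.2 -0.3] w 0.6 j [ 0.2   0.59  0.61  1.39 -0.34  1.27 -0.57]
```

View pics/c14.png

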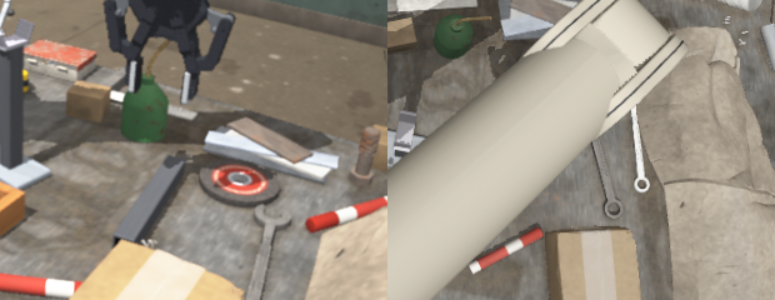

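Emit:
move_arm(deltas=[[0.0035,0.002,0.04,0,0,0,0.2],[0,0,0.04,0,0,0,0.2],[0,0,0.03,0,0,0,0.2],[0,0,0.015,0,0,0,0.2],[0,0,0,0,0,0,0.2],[0,0,0,0,0,0,0.2]])

```text
clock: 21.22
position: [0.5467, -0.4341, 0.0302]
ee_rot: [0.996, 0.088, 0.001, 0.001]
ft_force: [-1.2, 0.3, -0.1]
grip_width: 0.603
```

Run:
```python
from h import *
plan([.5437,-.432,.005],-79.9)
```

```text
clock 21.225 p [ 0.5467 -0.4341  0.0302] yaw_y -79.93 d_tool [-0.0027 -0.0027  0.0252] rot [ 0.1  -0.1  -0.03] k 0 F [-1.2  0.3 -0.1] w 0.603 j [ 0.23  0.71  0.55  1.47 -0.4   1.07 -0.53]
```

Emit:
move_arm(deltas=[[-0.0025,-0.0025,0.008,0,0,0,0.2],[0,0,0.008,0,0,0,0.2],[0,0,0.004,0,0,0,0.2],[0,0,0,0,0,0,0.2],[0,0,0,0,0,0,0.2]])

```text
clock: 21.85
position: [0.5432, -0.4314, 0.0084]
ee_rot: [0.996, 0.088, 0.0, 0.0]
ft_force: [-0.3, -0.2, 0.5]
grip_width: 0.598
```

Run:
```python
from h import *
plan([.5437,-.432,.005],-79.9)
```

```text
clock 21.85 p [ 0.5432 -0.4314  0.0084] yaw_y -79.93 d_tool [0.0004 0.0006 0.0034] rot [ 0.01 -0.01 -0.03] k 0 F [-0.3 -0.2  0.5] w 0.598 j [ 0.23  0.73  0.54  1.49 -0.41  1.04 -0.52]
```

Emit:
move_arm(deltas=[[0,0,0.0035,0,0,0,0.2],[0,0,0,0,0,0,-1],[0,0,0,0,0,0,-1],[0,0,0,0,0,0,-1],[0,0,0,0,0,0,-1],[0,0,0,0,0,0,-1]], force=80)

```text
clock: 22.6
position: [0.5431, -0.4315, 0.0051]
ee_rot: [0.996, 0.088, 0.0, 0.0]
ft_force: [-0.9, -1.0, 4.5]
grip_width: 0.275
```

Run:
```python
from h import *
plan([.5437,-.432,.005],-79.9)
```

```text
clock 22.6 p [ 0.5431 -0.4315  0.0051] yaw_y -79.94 d_tool [0.0005 0.0006 0.0001] rot [ 0.02 -0.01 -0.04] k 0 F [-0.9 -1.   4.5] w 0.275 j [ 0.23  0.73  0.54  1.49 -0.41  1.03 -0.52]
```

Emit:
move_arm(deltas=[[0,0,-0.015,0,0,0,-1],[0,0,-0.03,0,0,0,-1],[0,0,-0.045,0,0,0,-1],[0,0,-0.045,0,0,0,-1],[0,0,-0.045,0,0,0,-1],[0,0,-0.045,0,0,0,-1],[0,0,-0.03,0,0,0,-1],[0,0,-0.015,0,0,0,-1],[0,0,0,0,0,0,-1]])

```text
clock: 23.72
position: [0.5431, -0.4314, 0.2752]
ee_rot: [0.996, 0.088, 0.0, 0.0]
ft_force: [-0.6, -0.5, -3.5]
grip_width: 0.272
```

Run:
```python
from h import *
plan([.5231,-.1723,.275],-9.9)
grab('scene','scene15')
cv2.imwrite('pics/c15.png',cv2.imread('pics/scene15.png'))
```

```text
clock 23.725 p [ 0.5431 -0.4314  0.2752] yaw_y -79.93 d_tool [ 2.560e-02 -2.586e-01  1.000e-04] rot [ 4.000e-02 -2.000e-02 -7.003e+01] k 0 F [-0.6 -0.5 -3.5] w 0.272 j [ 0.2   0.53  0.64  1.21 -0.31  1.5  -0.6 ]
```

View pics/c15.png

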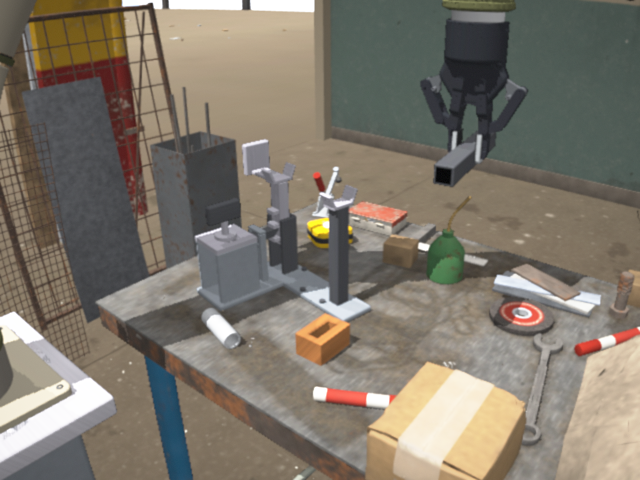

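Emit:
move_arm(deltas=[[0.0036,-0.037,0,0,0,0,-1],[0.0036,-0.037,0,0,0,0,-1],[0.0036,-0.037,0,0,0,0,-1],[0.0037,-0.037,0,0,0,0,-1],[0.0037,-0.037,0,0,0,0,-1],[0.0037,-0.037,0,0,0,0,-1],[0.0037,-0.0366,0,0,0,0,-1]])

```text
clock: 24.65
position: [0.5221, -0.1705, 0.273]
ee_rot: [0.996, 0.088, -0.001, -0.0]
ft_force: [1.2, 0.8, -3.3]
grip_width: 0.273
```

Emit:
move_arm(deltas=[[0,0,0,0,0,-10,-1],[0,0,0,0,0,-10,-1],[0,0,0,0,0,-10,-1],[0,0,0,0,0,-10,-1],[0,0,0,0,0,-10,-1],[0,0,0,0,0,-10,-1],[0,0,0,0,0,-10,-1],[0,0,0,0,0,0,-1],[0,0,0,0,0,0,-1]])

```text
clock: 25.78
position: [0.5227, -0.1721, 0.274]
ee_rot: [0.767, 0.642, -0.0, -0.001]
ft_force: [-0.6, 0.7, -2.6]
grip_width: 0.273
```

Run:
```python
from h import *
plan([.5231,-.1723,.215],-9.9)
grab('scene','scene16');grab('top','top16')
a=cv2.imread('pics/scene16.png')[100:340,150:450]
b=cv2.imread('pics/top16.png')[140:380,200:500]
cv2.imwrite('pics/c16.png',cv2.resize(np.hstack([a,b]),None,fx=1.3,fy=1.3))
```

```text
clock 25.775 p [ 0.5227 -0.1721  0.274 ] yaw_y -10.15 d_tool [-0.0001  0.0005  0.0589] rot [-0.08 -0.   -0.25] k 0 F [-0.6  0.7 -2.6] w 0.273 j [-0.19  0.15  0.48  1.62 -0.07  1.39  0.12]
```

View pics/c16.png

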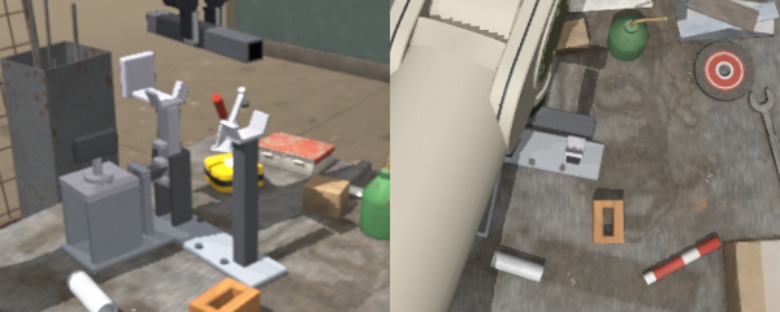

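Emit:
move_arm(deltas=[[0,0.0005,0.02,0,0,0,-1],[0,0,0.025,0,0,0,-1],[0,0,0.013,0,0,0,-1],[0,0,0,0,0,0,-1],[0,0,0,0,0,0,-1]])

```text
clock: 26.5
position: [0.524, -0.1725, 0.2177]
ee_rot: [0.766, 0.643, 0.0, 0.0]
ft_force: [0.4, -0.3, -3.4]
grip_width: 0.272
```

Run:
```python
from ov import *
plan([.5231,-.1723,.1865],-9.9)
grab('scene','scene17');grab('top','top17')
a=cv2.imread('pics/scene17.png')[130:270,230:400]
cv2.imwrite('pics/c17.png',cv2.resize(a,None,fx=4.5,fy=4.5,interpolation=cv2.INTER_CUBIC))
yh=np.array([.171,.985]); xh=np.array([.985,-.171])
for n in('scene','top'):
    W=cloud(n,np.load(f'pics/{n}17.npy')).reshape(-1,3)
    s=np.c_[W[:,:2]@xh,W[:,:2]@yh,W[:,2]]
    m=(s[:,1]<-.160)&(s[:,1]>-.172)&(s[:,2]>.185)&(s[:,2]<.25)&(abs(s[:,0]-.545)<.05)
    Q=s[m]; t=Q[Q[:,2]>Q[:,2].max()-.006] if len(Q) else Q
    print(n,len(Q),'tube x range',np.percentile(Q[:,0],[2,98]).round(4),'z',np.percentile(Q[:,2],[2,50,98]).round(4))
    m=(s[:,2]>.218)&(s[:,2]<.24)&(abs(s[:,0]-.545)<.02)&(s[:,1]<-.09); print('end y',np.percentile(s[m,1],[0.5,1,2]).round(4) if m.any() else '')
    W=cloud(n,np.load(f'pics/{n}0.npy')).reshape(-1,3); s=np.c_[W[:,:2]@xh,W[:,:2]@yh,W[:,2]]
    m=(abs(s[:,1]+.155)<.02)&(s[:,2]>.187)&(s[:,2]<.205)&(abs(s[:,0]-.545)<.05); print(' saddle sides',m.sum(),np.percentile(s[m,0],[1,99]).round(4))
```

```text
clock 26.5 p [ 0.524  -0.1725  0.2177] yaw_y -9.95 d_tool [ 0.     -0.001   0.0312] rot [ 0.08 -0.   -0.05] k 0 F [ 0.4 -0.3 -3.4] w 0.272 j [-0.18  0.18  0.47  1.7  -0.09  1.28  0.14]
scene 237 tube x range [0.5181 0.5699] z [0.1857 0.218  0.238 ]
end y [-0.1759 -0.1756 -0.1752]
 saddle sides 217 [0.517  0.5714]
top 169 tube x range [0.5205 0.5729] z [0.1922 0.236  0.2392]
end y [-0.1753 -0.1748 -0.1741]
 saddle sides 154 [0.5195 0.5745]
```

View pics/c17.png

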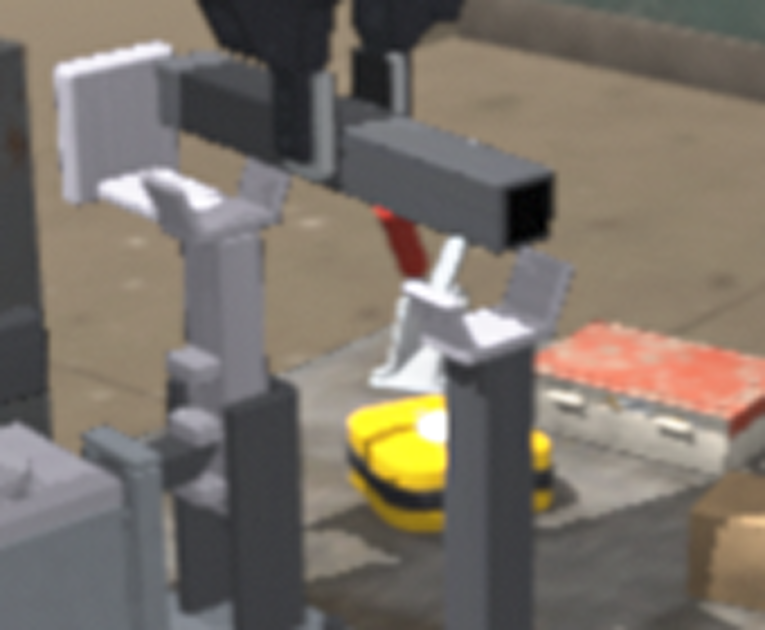

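Run:
```python
from ov import *
yh=np.array([.171,.985]); xh=np.array([.985,-.171])
for n in('scene','top'):
    W=cloud(n,np.load(f'pics/{n}17.npy')).reshape(-1,3)
    s=np.c_[W[:,:2]@xh,W[:,:2]@yh,W[:,2]]
    m=(s[:,1]<-.12)&(s[:,1]>-.172)&(s[:,2]>.233)&(s[:,2]<.245)&(abs(s[:,0]-.545)<.05)
    print(n,m.sum(),np.percentile(s[m,0],[1,50,99]).round(4),[np.round(a,1) for a in cv2.minAreaRect((s[m,:2]*1000).astype(np.float32))])
```

```text
scene 246 [0.5313 0.5397 0.5569] [array([ 544.2, -146.1]), array([51.3, 26.3]), np.float64(89.2)]
top 476 [0.5337 0.5458 0.5584] [array([ 546.1, -146. ]), array([52. , 25.6]), np.float64(89.8)]
```

Emit:
move_arm(deltas=[[0,0,0.008,0,0,0,-1],[0,0,0.008,0,0,0,-1],[0,0,0.006,0,0,0,-1],[0,0,0.004,0,0,0,-1],[0,0,0.002,0,0,0,-1],[0,0,0,0,0,0,-1],[0,0,0,0,0,0,-1]])

```text
clock: 27.48
position: [0.5237, -0.1724, 0.189]
ee_rot: [0.766, 0.643, 0.0, 0.0]
ft_force: [-0.1, -0.2, -2.4]
grip_width: 0.273
```

Run:
```python
from ov import *
plan([.5231,-.1723,.1865],-9.9)
```

```text
clock 27.475 p [ 0.5237 -0.1724  0.189 ] yaw_y -9.93 d_tool [-0.     -0.0006  0.0025] rot [ 0.02 -0.01 -0.03] k 0 F [-0.1 -0.2 -2.4] w 0.273 j [-0.18  0.2   0.47  1.74 -0.1   1.22  0.14]
```

Emit:
move_arm(deltas=[[0,0,0.0012,0,0,0,-1],[0,0,0.0012,0,0,0,-1],[0,0,0,0,0,0,-1]])

```text
clock: 27.85
position: [0.5235, -0.1723, 0.1863]
ee_rot: [0.766, 0.643, -0.0, -0.0]
ft_force: [0.5, 0.4, -3.2]
grip_width: 0.275
```

Emit:
move_arm(deltas=[[0,0,0.001,0,0,0,-1],[0,0,0.0005,0,0,0,-1],[0,0,0,0,0,0,-1]])

```text
clock: 28.22
position: [0.5236, -0.1723, 0.1859]
ee_rot: [0.766, 0.643, 0.0, 0.0]
ft_force: [-4.5, 1.2, 6.8]
grip_width: 0.277
```

Run:
```python
from ov import *
plan([.5231,-.1723,.1865],-9.9)
grab('scene','scene18')
a=cv2.imread('pics/scene18.png')[130:270,230:400]
cv2.imwrite('pics/c18.png',cv2.resize(a,None,fx=4.5,fy=4.5,interpolation=cv2.INTER_CUBIC))
```

```text
clock 28.225 p [ 0.5236 -0.1723  0.1859] yaw_y -9.93 d_tool [-0.0001 -0.0005 -0.0006] rot [ 0.03 -0.03 -0.03] k 0 F [-4.5  1.2  6.8] w 0.277 j [-0.18  0.21  0.47  1.74 -0.1   1.21  0.15]
```

View pics/c18.png

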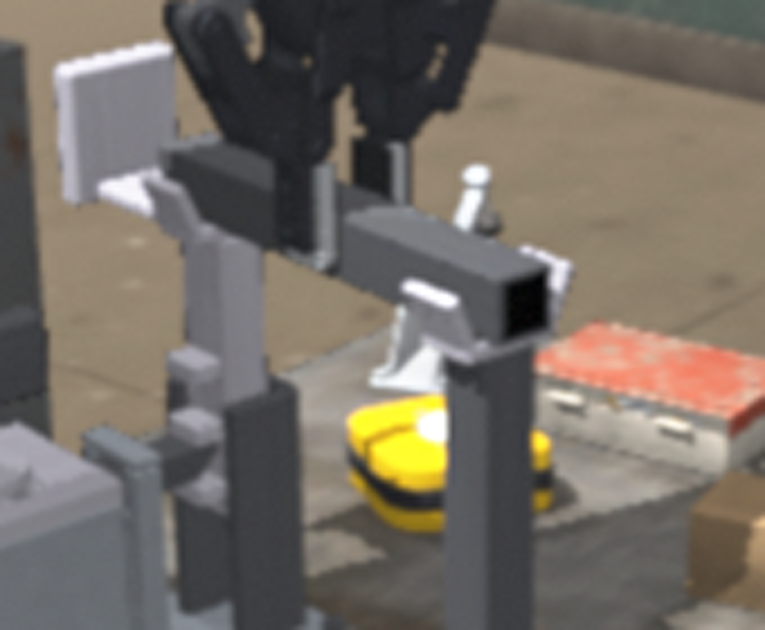

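Tube is seated in both saddles (contact 6.8 N). Release gently and rise.

Emit:
move_arm(deltas=[[0,0,0,0,0,0,-0.2],[0,0,0,0,0,0,0],[0,0,0,0,0,0,0],[0,0,0,0,0,0,0],[0,0,-0.015,0,0,0,0],[0,0,-0.03,0,0,0,0],[0,0,-0.04,0,0,0,0],[0,0,-0.04,0,0,0,0],[0,0,0,0,0,0,0]])

```text
clock: 29.4
position: [0.5248, -0.1729, 0.3141]
ee_rot: [0.766, 0.643, 0.002, 0.002]
ft_force: [0.8, 1.0, -0.6]
grip_width: 0.501
```

Run:
```python
from h import *
plan([.5231,-.1723,.4],-9.9)
```

```text
clock 29.4 p [ 0.5248 -0.1729  0.3141] yaw_y -9.95 d_tool [ 0.0004 -0.0012 -0.086 ] rot [ 0.36 -0.02 -0.05] k 0 F [ 0.8  1.  -0.6] w 0.501 j [-0.19  0.13  0.48  1.55 -0.06  1.47  0.12]
```

Emit:
move_arm(deltas=[[0,0,-0.03,0,0,0,0],[-0.04,0,0,0,0,0,0],[-0.045,0,0,0,0,0,0],[-0.045,0,0,0,0,0,0],[-0.045,0,0,0,0,0,0],[-0.045,0,0,0,0,0,0],[-0.045,0,0,0,0,0,0],[-0.04,0,0,0,0,0,0],[0,0,0,0,0,0,0],[0,0,0,0,0,0,0]])

```text
clock: 30.65
position: [0.4711, -0.4723, 0.3395]
ee_rot: [0.766, 0.643, 0.0, -0.0]
ft_force: [1.3, 0.8, 0.0]
grip_width: 0.499
```

Run:
```python
from fitkey import *
plan([.5231,-.1723,.4],-9.9)
grab('scene','scene19');grab('top','top19')
a=cv2.imread('pics/scene19.png')[120:340,170:440]
b=cv2.imread('pics/top19.png')[140:360,170:440]
cv2.imwrite('pics/c19.png',cv2.resize(np.hstack([a,b]),None,fx=1.45,fy=1.45,interpolation=cv2.INTER_CUBIC))
fit('scene19',.150,-10)
yh=np.array([.171,.985]); xh=np.array([.985,-.171])
for n in('scene','top'):
    W=cloud(n,np.load(f'pics/{n}19.npy')).reshape(-1,3)
    s=np.c_[W[:,:2]@xh,W[:,:2]@yh,W[:,2]]
    m=(s[:,1]<.03)&(s[:,1]>-.2)&(s[:,2]>.202)&(s[:,2]<.215)&(abs(s[:,0]-.545)<.03)
    A=np.c_[s[m,1],np.ones(m.sum())]; k=np.linalg.lstsq(A,s[m,2],rcond=None)[0]
    print(n,m.sum(),'slope',k.round(4),'z top',np.median(s[m,2]).round(4),[np.round(a,1) for a in cv2.minAreaRect((s[m,:2]*1000).astype(np.float32))])
    W0=cloud(n,np.load(f'pics/{n}0.npy')).reshape(-1,3)
```

```text
clock 30.65 p [ 0.4711 -0.4723  0.3395] yaw_y -9.92 d_tool [ 0.3045 -0.0005 -0.0603] rot [-0.03 -0.04 -0.02] k 0 F [1.3 0.8 0. ] w 0.499 j [ 0.29  0.45  0.65  1.17 -0.27  1.6   0.72]
238 key S [ 0.4268 -0.0797  0.1497] res 0.00057 0.96
scene 807 slope [0.0024 0.2055] z top 0.2056 [array([544.2, -80.3]), array([190.8,  27.8]), np.float64(90.0)]
top 1529 slope [-0.0022  0.2049] z top 0.205 [array([546.1, -80.7]), array([190.2,  25.4]), np.float64(89.9)]
```

View pics/c19.png

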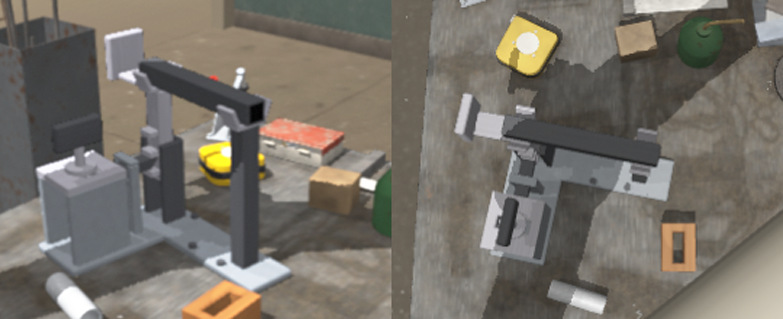

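```bash
python3 -c "
from h import *
print(manip.hand_in())"
```

```text
the job is handed in; nothing more can be done
None
```

The job is done and handed in at about 31 s on the clock; handing in gave no verdict.

- **Sliding rest:** I lifted it by the tab by about 53 mm and let go, and it stayed up. My direct height reading after release was partly blocked by the gripper. The tube's level, below, shows the two rests are equally high.
- **T-key:** it went into the slot with no side load until the collar sat on the plate, and I turned it 90°. The last check put its axis at the slot centre to within about 0.5 mm. The collar was on the plate and the wing lay along the stand's x axis to within about 1°.
- **Tube:** it lies in both saddles with a slope of about 0.002 rad and its top at 205–206 mm, as expected. Its middle is within about 1 mm of centre both ways.
- **Other things on the bench:** the oil can, wooden block and pipe piece look unmoved in the last pictures, though I did not measure them again. At hand-in the gripper was open and clear of everything.

**What disagreed:** the two cameras differed by 2–4 mm in x. I worked around this by comparing the key with the slot, and the tube with the saddles, in the same camera, and by using the gripped positions as a check. The key also sat about 2.5 mm off the tool axis, so I turned it about its own axis instead.

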